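# Hook a fallen support ring out from under the reagent rack's glass shelf

### The arm

A 6-joint arm with a two-finger parallel gripper is mounted at the origin on the work surface. World frame = base frame: x ahead of the robot, y to its left, z up, the work surface at z = 0. Lengths are in mm, angles in rad, forces in N, time in s.
With the tool pointing down it reaches from about 350 to 850 mm from the base axis. Payload 8.1 kg.
Tool frame: the origin (TCP) lies at the very end of the fingers, on their centre line; the grasp point (between the pads) lies 19 mm behind it; z points along the fingers, y is the line along which they close (so a half turn about z gives the same grasp; the last joint's range is limited). The gripper opens to 85 mm and grips with 20 to 120 N. Pads are 22 mm wide; open, the fingers measure 114 mm over their backs; the gripper's body (76 mm by 85 mm) begins 54 mm behind the grasp point. The pads swing forward as they close: fully open they stand 13 mm farther back than shut.
Start: joints at [1.106, 0.13, 1.488, -0, 1.523, -0.085], TCP at [222.42, 557.256, 204.092] pointing down, gripper open.
Joint ranges: [-2.96, 2.96], [-0.89, 2.26], [0.02, 2.5], [-1.34, 4.48], [0, 2.73], [-2.66, 2.66]. Speed limits (rad/s): [2.39, 2.39, 2.79, 3.14, 3.14, 3.14].

### API

Orientations are given as a 3x3 rotation matrix whose columns are the frame's x, y, z axes.
In Python, from station import sense, get_image, camera_params, job_done, look_for, cut_out gives the robot as it stands.
- The arm moves only by the tool play_rows, never from a script. Its argument "targets" is one flat list of numbers, 7 for each row, row after row: the shift along the tool's x, y, z in units of 60 mm (1.0 is 60 mm), then the turn, a rotation vector about the tool's x, y, z in units of 5 degrees (1.0 is 5 degrees), then the finger opening in mm, from 0 to 85.4. In form: [dx, dy, dz, ax, ay, az, claw, dx, dy, dz, ax, ay, az, claw, ...]. A call has 1 to 10 rows; each row is the pose to reach, as a shift and turn from the pose commanded when the call began, along the tool's axes at that moment; what a row does not reach only later rows make up. A row lasts 1/8 s, in which the tool goes at most 62.5 mm and 10.7 degrees, less where a joint would pass 70% of its speed; a pose out of reach is approached as far as the arm can. A call with a gripper value outside its range is refused whole. The fingers move at their own pace and stop on an object; the grip force is fixed at half the most. Time passes only in rows, so rows that repeat a pose let the fingers close. It gives the time, the measured TCP pose, the force, the opening and the grip force at its end, in the units of the state.
- sense(): the state, without advancing time (a new reading comes with each control period).
- get_image(name): name is "side" or "top"; returns the picture (400x640x3 uint8, red, green, blue); there is no depth.
- camera_params(name): a dict with "fx", "fy", "cx", "cy" (pixels), "D" ([k1, k2, p1, p2, k3] as OpenCV has them; the pictures are not rectified), "rvec" (rotation vector, rad) and "tvec" (3), from world to camera coordinates, as OpenCV has them. Camera axes: x right, y down, z forward; pixel columns grow to the right and rows downward; lengths in mm; the calibration is good to about 2 mm. A picture is of the moment at which its call begins. camera_params takes no time and is no camera call.
- job_done(): hands the job in; it is judged then, once.
Trained networks look in the newest picture that a camera, given by its name, has taken for a name from the list of things; names that differ only in an ending like _2 or _b are one class to them, and where a whole thing is asked for, a point or a joint stands for the part that bears it (a point fixed in the world has none). Each returns a list of dicts, best first, with "score" (0 to 1); they miss things now and then, are a little off and sometimes report something else, mostly with a low value. They report only what shows in the picture. A call takes as long as a camera call. They do not tell look-alikes from the thing itself.
- look_for(label, camera): "box" ([left, top, right, bottom] as shares, 0 to 1, of the picture: columns of its width, rows of its height, round what is visible of it).
- cut_out(label, camera): "pixels" (400x640 bool, what is visible of it) and "box" ([left, top, right, bottom] as shares, 0 to 1, of the picture: columns of its width, rows of its height, round what is visible of it).
The state is a dict: "time_s": time; "q": joint angles; "joint_vel": joint speeds; "joint_efforts": joint torques, N m; "eef_pos": TCP position; "orientation": TCP orientation; "force": force on the tool from outside, world axes, zero at the start; "wrist_torque": the same for the moment, N m; "finger_gap": opening from 0.0 (shut) to 1.0 (fully open); "gripper_force": force on a finger pad.
Only numpy, scipy, OpenCV 4.12 (cv2) and the standard library are available. Lean on these libraries where they do the work, as an engineer would, in place of code of your own. Each camera call takes 0.05 s, during which the arm holds its last target. There are 200 camera calls.

### The job

A steel support ring has slid to the back of the reagent rack's lower shelf, under the glass. Take the hook from its stand, reach it over the clear front guard and under the glass to draw the ring forward along the lower shelf, with the hook and not the fingers, until the whole round of the ring lies clear in front of the glass, then hang the hook upright in its fork again. Lift the ring out and set it down flat inside the steel tray without dropping it, without knocking the glass shelf, and leaving the two bottles, the beaker and the small wipes box where they stand.

Things in the scene. Friction and masses are not known exactly. Their poses are not given: they have to be found in the camera images.
- rack: Fixed reagent rack, no front or back panel; own x -180 (robot side) to +220 mm, y +-176. Origin at bench level, z up. Lower shelf: white board, top at z 20. From x 0 to 220 the glass lies over it; before x 0 it is open above. Back: clear strip at x 214, top z 50. Aluminium posts 16 x 12 mm at x 12 and 207, y +-162, up to z 220.
- glass_shelf: Glass shelf of the rack, fixed, 220 x 312 x 8 mm. Origin at the middle of its front edge, in mid-thickness; it reaches 220 mm from there along +x. Underside 190 mm, top 198 mm above the bench, so 170 mm are free between lower shelf and glass. Touch it with no more than a light brush (10 N).
- support_ring: Dark steel retort ring of 10 mm round bar, lying flat; 82 mm outer, 62 mm inner diameter, one straight stem along its +x ending 95 mm from the centre. About 0.17 kg (varies). Origin: ring centre, underside; z up. At first on the lower shelf, stem roughly away from the robot (+-45 degrees), the ring's near edge 50 to 70 mm behind the glass's front edge.
- hook: Loose hooked rod, 0.13 kg, hung in the fork. Origin: centre of the underside of its round black collar (40 mm diameter, 6 thick); z up the handle. Handle 20 x 20 mm square, sides along its x and y, z 6 to 66 mm. Steel shank, 8 mm diameter, down to z -195, there bent 55 degrees towards its -x into a 26 mm point, which as hung turns to the stand's -x, roughly to the robot.
- hook_tip (a point): Centre of the rounded end (4 mm radius) of the hook's point: at x -21.3, z -209.9 mm in the hook's frame.
- stand: Fixed hook stand: grey foot 120 x 100 x 12 mm, post at x 55, level aluminium fork 6 mm thick, 44 wide, top at z 235 (its highest part). Fork slot 18 mm wide about y 0, from its open end at x -30 (towards the robot) to x 12. The shank stands in the slot, the collar rests on the tines: lift a little and draw out to -x. Origin at bench level below the seat.
- fork_seat (a point): Where the centre of the underside of the hook's collar sits when hung: in the slot, at the top face of the fork, 235 mm above the bench.
- tray: Fixed open stainless tray, 240 (its x) x 180 (its y) x 32 mm high, walls and floor 3 mm. Origin under its centre, at bench level, z up. It stands on one side of the rack, the hook's stand on the other; which is which changes.
- bottle_1: Jar, 62 mm diameter, 135 mm tall, standing loose on the glass shelf. Origin under its centre. To be left alone.
- bottle_2: Bottle, 62 mm diameter, 135 mm tall, standing loose on the glass shelf. Origin under its centre. To be left alone.
- beaker: Glass beaker, 84 mm diameter, 110 mm tall, loose on the bench. Origin under its centre. To be left alone.
- wipes_box: Small blue and white carton of lab wipes, 110 x 110 x 80 mm, loose on the bench. Origin under its centre. To be left alone.
- front_guard (a point): Middle of the top edge of the rack's clear front guard strip: upright, 6 mm thick, along the whole front of the lower shelf, 70 mm above the bench (50 mm above the lower shelf), at x -177 mm in the rack's frame.
Not all that is in view belongs to the job. What is meant by the stand is not brown, and is the smaller of those in its own colour.

How it is judged (in metres and radians):
On the way, in this order (a step that is already met when the one before it is completed fails the run):
1. the ring has been drawn forward until its round is clear of the glass, lying on the lower shelf behind the front guard (x of support_ring in the frame of rack between -0.175 and -0.039 m and z of support_ring in the frame of rack below 0.03 m and angle between support_ring's own z axis and vertical below 0.15 rad and contact force between the fingers and support_ring below 0.2 N), for 0.2 s.
2. the hook hangs upright in the fork of its stand again, let go (horizontal distance between hook and fork_seat below 0.018 m and distance between hook and fork_seat below 0.02 m and angle between hook's own z axis and vertical below 0.12 rad and contact force between each of the arm, the fingers and hook below 0.1 N), for 0.2 s.
At the end, for the whole second after the job is handed in: The support ring lies flat (within 0.1 rad) on the tray's floor, inside its walls and at rest, with its stem inside too; the hook hangs upright (within 0.12 rad) and still in the fork, its collar within 20 mm of its seat (x of support_ring in the frame of tray between -0.08 and 0.08 m and y of support_ring in the frame of tray between -0.05 and 0.05 m and z of support_ring in the frame of tray below 0.01 m and angle between support_ring's own z axis and vertical below 0.1 rad and linear speed of support_ring below 0.02 m/s and distance between hook and fork_seat below 0.02 m and angle between hook's own z axis and vertical below 0.12 rad and linear speed of hook below 0.05 m/s); the robot touches nothing.
It fails at once if the fingers touch the ring while it is still under the glass (x of support_ring in the frame of rack above -0.02 m and z of support_ring in the frame of rack below 0.15 m and y of support_ring in the frame of rack between -0.17 and 0.17 m and contact force between the fingers and support_ring above 0.5 N).
It fails at once if the ring is dropped or flung (faster than 0.7 m/s out of the fingers) (linear speed of support_ring above 0.7 m/s and contact force between the fingers and support_ring below 0.1 N).
It fails at once if the glass shelf is knocked (more than 10 N by arm, fingers, hook or ring) (contact force between any of the arm, the fingers, hook, support_ring and glass_shelf above 10 N).
It fails at once if a bottle, the beaker or the small wipes box is moved by more than 20 mm or tipped (distance of any of bottle_1, bottle_2, beaker, wipes_box from where it was at the start of the episode above 0.02 m or angle between any of bottle_1, bottle_2, beaker's own z axis and vertical above 0.3 rad).
It also fails if it takes over 72 s, if anything falls off the work surface, if the arm or the gripper's body presses on something with over 40 N, if the wrist force passes 120 N, or if a joint passes its speed limit or range.

## Working session

There is one attempt and no reset: what is moved stays moved. The work goes in short steps, Python scripts to look and compute and a tool call to move; the robot and the scene stay as the last step left them, time stands still between calls to the robot, and variables do not carry over. Pictures are saved under pics/ and viewed, at most 10 in all, crops included, and the job is handed in when it is done.

Besides the shell and the picture viewer there is one more tool, called in YAML: its name, and indented under it one key for each argument. play_rows: Moves the arm, as the interface text tells. Its arguments: {"type":"object","properties":{"targets":{"type":"array","items":{"type":"number"}}},"required":["targets"]}

```bash
mkdir -p pics; ls; cat > h.py <<'E'
import numpy as np, cv2
from station import *
def cam(n):
    p=camera_params(n);K=np.array([[p['fx'],0,p['cx']],[0,p['fy'],p['cy']],[0,0,1.]])
    return K,np.array(p['D'],float),np.array(p['rvec'],float),np.array(p['tvec'],float)
def proj(n,P):
    K,D,r,t=cam(n);return cv2.projectPoints(np.array(P,float).reshape(-1,1,3),r,t,K,D)[0].reshape(-1,2)
def ray(n,uv):
    K,D,r,t=cam(n);R=cv2.Rodrigues(r)[0]
    u=cv2.undistortPoints(np.array(uv,float).reshape(-1,1,2),K,D).reshape(-1,2)
    return -R.T@t,np.c_[u,np.ones(len(u))]@R
def onz(n,uv,z):
    c,d=ray(n,uv);return c+d*((z-c[2])/d[:,2:3])
def save(n,f,s=1.25):
    im=get_image(n);cv2.imwrite('pics/'+f,cv2.resize(im,None,fx=s,fy=s)[:,:,::-1])
    return im
E
python3 - <<'E'
from h import *
np.set_printoptions(precision=1,suppress=True)
for n in('top','side'):
    save(n,n+'0.png'); c,_=ray(n,[[320,200]]);print(n,c)
    for l in ['rack','glass_shelf','support_ring','hook','stand','tray','bottle_1','beaker','wipes_box']:
        for o in look_for(l,n)[:3]:
            b=o['box'];print(l,round(o['score'],2),np.array(b)*[640,400,640,400])
print(sense())
E
```

```text
pics
top [ 304.9  -91.3 1625. ]
rack 0.73 [244.6  98.4 354.9 232.7]
glass_shelf 0.92 [247.3 101.6 350.2 171.4]
hook 0.68 [392.5 203.5 413.7 218.5]
stand 0.9 [377.3 189.3 409.7 226.6]
stand 0.75 [370.9 264.9 411.6 306.6]
stand 0.51 [259.8 113.3 279.1 140.2]
tray 0.78 [153.7 174.4 212.2 241.5]
bottle_1 0.97 [257.8 111.7 281.4 138.1]
bottle_1 0.78 [320.1 115.4 344.2 140.4]
beaker 0.89 [178.7 138.5 206.7 162.3]
wipes_box 0.8 [367.3 125.8 404.8 167.2]
side [  -79.  -1196.4  1071.1]
rack 0.76 [269.3 119.7 431.9 257.9]
glass_shelf 0.7 [322.  124.7 426.7 193.6]
support_ring 0.63 [357.4 201.2 391.8 219.2]
hook 0.67 [345.4 207.  362.5 287.9]
stand 0.85 [353.8 249.9 443.5 384.3]
stand 0.81 [237.3 245.3 293.2 338.7]
stand 0.56 [331.4 219.4 388.3 310.6]
tray 0.97 [220.3 132.1 302.5 177. ]
tray 0.54 [332.5 217.3 387.9 307.6]
bottle_1 0.75 [355.7 103.3 376.3 143.7]
bottle_1 0.7 [380.4 126.4 405.6 174.9]
bottle_1 0.61 [358.4 201.6 394.6 218.5]
beaker 0.59 [302.4 121.1 323.2 155.3]
wipes_box 0.8 [398.2 228.4 455.5 265.2]
wipes_box 0.52 [323.5 126.5 422.9 191.8]
{'time_s': 1.0, 'q': array([ 1.1,  0.1,  1.5, -0. ,  1.5, -0.1]), 'joint_vel': array([ 0.,  0.,  0., -0.,  0., -0.]), 'joint_efforts': array([  0. , -56.9, -50.1,  -0. ,   0. ,   0. ]), 'eef_pos': array([222.4, 557.2, 204.1]), 'orientation': array([[-0.9,  0.4, -0. ],
       [ 0.4,  0.9, -0. ],
       [-0. , -0. , -1. ]]), 'force': array([0.5, 0.4, 0.7]), 'wrist_torque': array([-0. , -0.1, -0. ]), 'gripper_force': 0.0, 'finger_gap': 0.9971758686383568}
```

View pics/top0.png

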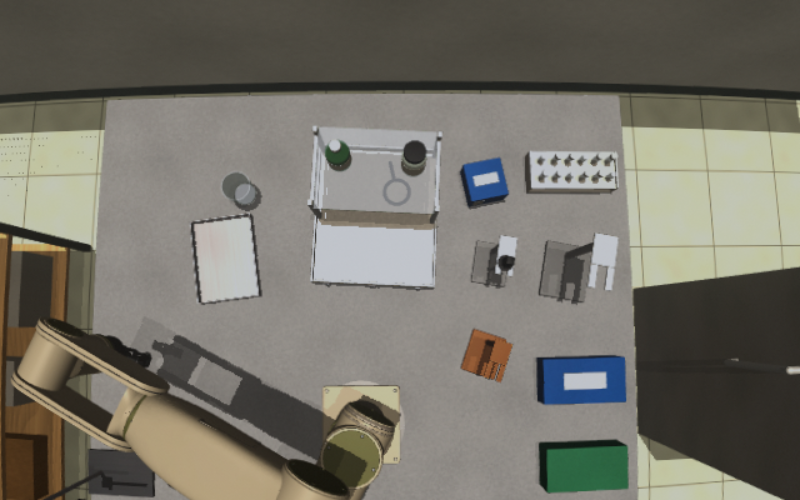

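View pics/side0.png

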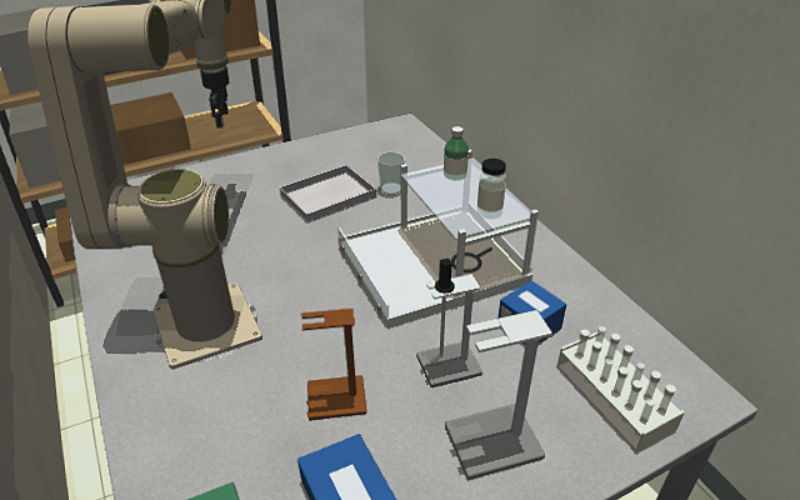

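The top view shows the rack (scaled px 312–440, 128–288), the ring under the glass at about (397,191) with its stem pointing back, and the hook in the small grey stand at (506,262). The tray is to the left, at (225,260). The side view confirms all of this: hook collar at (445,287), ring at (467,262). Next I'll zoom in for precise picks.

```bash
python3 - <<'E'
from h import *
im=cv2.imread('pics/top0.png') 
a=get_image('top');b=get_image('side')
np.save('top0.npy',a);np.save('side0.npy',b)
c=cv2.resize(a[95:245,240:420],None,fx=4,fy=4,interpolation=cv2.INTER_CUBIC);cv2.imwrite('pics/tc.png',c[:,:,::-1])
c=cv2.resize(b[150:320,265:455],None,fx=3.5,fy=3.5,interpolation=cv2.INTER_CUBIC);cv2.imwrite('pics/sc.png',c[:,:,::-1])
E
```

```text
(no output)
```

View pics/tc.png

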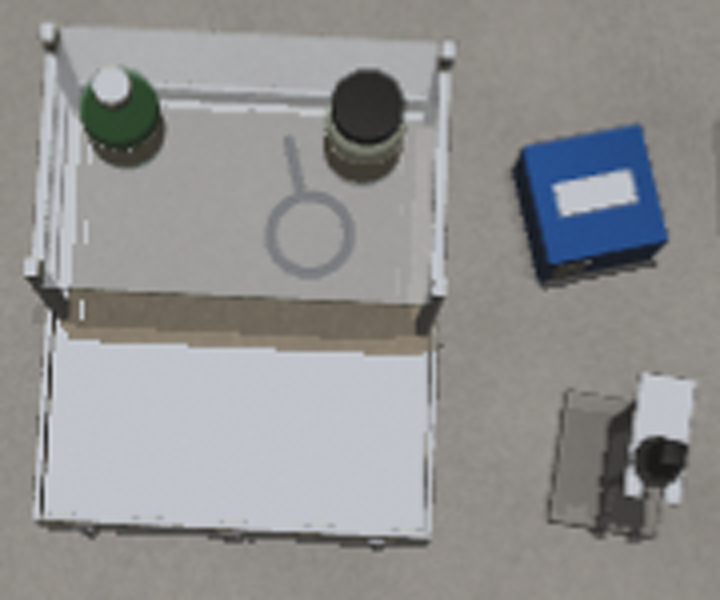

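View pics/sc.png

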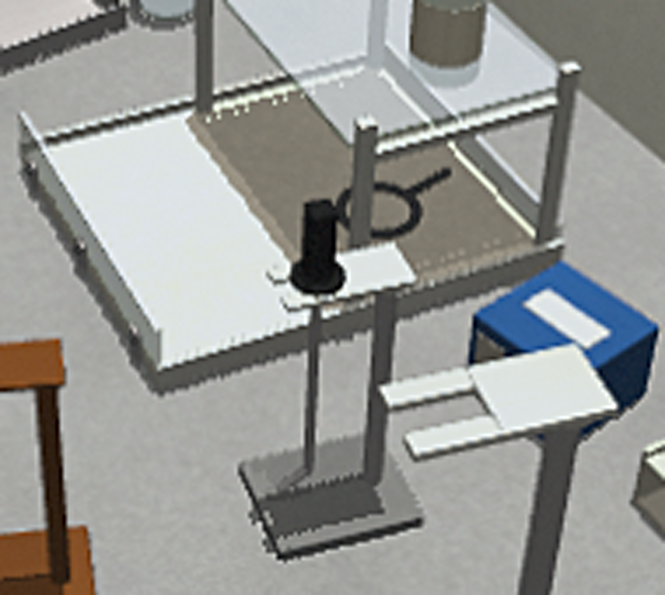

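Crop picks: ring centre at top-crop (310,234), stem end (290,137), collar (660,462). The side crop has the ring at (380,207) and the collar at (318,274). Next I'll fit the poses with both cameras.

```bash
cat > fit.py <<'E'
from h import *
from scipy.optimize import least_squares
np.set_printoptions(precision=1,suppress=True)
T=lambda u,v:((u+.5)/4-.5+240,(v+.5)/4-.5+95)
S=lambda u,v:((u+.5)/3.5-.5+265,(v+.5)/3.5-.5+150)
W=lambda u,v:((u+.5)/1.25-.5,(v+.5)/1.25-.5)
def fit(name,obs,x0):
    def res(p):
        c,s=np.cos(p[2]),np.sin(p[2]);out=[]
        for cm,P,uv in obs:
            w=[p[0]+c*P[0]-s*P[1],p[1]+s*P[0]+c*P[1],P[2]]
            out.append(proj(cm,w)[0]-uv)
        return np.ravel(out)
    r=least_squares(res,x0,loss='soft_l1',x_scale=[100,100,1]);print(name,r.x[:2],'yaw %.3f'%r.x[2]);print(r.fun.reshape(-1,2) if 0 else res(r.x).reshape(-1,2).tolist().__str__()[:0], np.abs(res(r.x).reshape(-1,2)).round(1).tolist())
    return r.x
t,s='top','side'
print([onz('top',[T(310,234)],5),onz('side',[S(380,207)],5),onz('top',[T(290,137)],5),onz('side',[S(448,174)],5)])
print('collar',onz('top',[T(660,462)],240),onz('side',[S(318,274)],240), 'handle top',onz('top',[T(675,452)],301),onz('side',[S(318,203)],301))
rk=fit('rack',[(t,(207,162,220),T(48,33)),(t,(207,-162,220),T(447,48)),(t,(12,162,220),T(33,266)),(t,(12,-162,220),T(438,288)),
 (t,(-180,176,70),T(36,521)),(t,(-180,-176,70),T(430,541)),
 (s,(12,-162,220),S(365,122)),(s,(207,-162,220),S(568,68)),(s,(-177,176,70),S(22,115)),(s,(-177,-176,70),S(158,333))],[600,-100,0])
st=fit('stand',[(t,(-30,22,235),T(629,498)),(t,(-30,-22,235),T(681,504)),(t,(-30,9,235),T(642,500)),
 (s,(-30,22,235),S(268,276)),(s,(-30,-22,235),S(284,308)),(s,(12,0,235),S(340,272))],[500,-370,0])
tr=fit('tray',[(t,(120,90,32),W(192,220)),(t,(120,-90,32),W(252,214)),(t,(-120,-90,32),W(261,295)),(t,(-120,90,32),W(201,303)),
 (s,(-120,90,32),W(280,191)),(s,(120,90,32),W(345,166)),(s,(120,-90,32),W(377,186)),(s,(-120,-90,32),W(310,216))],[500,200,0])
E
python3 fit.py
```

```text
[array([[ 665.5, -106.1,    5. ]]), array([[679.2, -82.7,   5. ]]), array([[757.4, -88.3,   5. ]]), array([[765.5, -69.1,   5. ]])]
collar [[ 431.7 -374.1  240. ]] [[ 433.  -373.1  240. ]] handle top [[ 433.5 -373.1  301. ]] [[ 433.  -368.5  301. ]]
rack [571.1 -44.3] yaw -0.055
 [[0.3, 0.1], [0.4, 0.7], [0.2, 0.5], [0.5, 0.2], [2.3, 0.3], [0.9, 0.4], [0.0, 0.2], [0.0, 0.5], [1.3, 2.3], [0.5, 0.2]]
stand [ 431.9 -374.3] yaw -0.153
 [[0.6, 0.4], [0.3, 0.1], [0.2, 0.3], [0.3, 1.6], [1.3, 0.4], [2.0, 1.5]]
tray [471.3 383.2] yaw 0.149
 [[0.3, 1.3], [0.0, 1.7], [1.2, 0.6], [0.0, 0.5], [0.5, 2.1], [1.1, 0.8], [0.3, 2.5], [1.8, 0.5]]
```

```bash
cat > m.py <<'E'
from h import *
from scipy.spatial.transform import Rotation as Ro
np.set_printoptions(precision=3,suppress=True)
def down(a,tilt=0,ta=0):
    """tool down with y axis at world angle a; then lean: tool z swung from down toward heading ta by tilt"""
    y=np.array([np.cos(a),np.sin(a),0]);z=np.array([0,0,-1.]);R=np.c_[np.cross(y,z),y,z]
    k=np.cross(z,[np.cos(ta),np.sin(ta),0]);return Ro.from_rotvec(k*tilt).as_matrix()@R
def rows(*ts):
    s=sense();p0,R0=s['eef_pos'],s['orientation']
    for p,R in ts:
        d=R0.T@(np.array(p)-p0)/60;w=Ro.from_matrix(R0.T@R).as_rotvec(degrees=True)/5
        print(np.r_[d,w].round(3).tolist(), 'mm %.0f deg %.0f'%(np.linalg.norm(d)*60,np.linalg.norm(w)*5))
E
python3 - <<'E'
from m import *
R=down(-.145)
rows(([330,420,400],R),([470,100,400],R),([432,-374,400],R),([432,-374,330],R))
E
```

```text
[-2.513, -1.46, -3.265, -0.0, -0.0, 15.31] mm 262 deg 77
[-6.658, -5.548, -3.265, -0.0, -0.0, 15.31] mm 556 deg 77
[-8.998, -13.12, -3.265, -0.0, -0.0, 15.31] mm 974 deg 77
[-8.998, -13.12, -2.099, -0.0, -0.0, 15.31] mm 963 deg 77
```

play_rows:
  targets: [-2.5,-1.46,-3.27,0,0,6,60,-2.5,-1.46,-3.27,0,0,6,60,-2.5,-1.46,-3.27,0,0,6,60,-6.66,-5.55,-3.27,0,0,15.3,60,-6.66,-5.55,-3.27,0,0,15.3,60,-6.66,-5.55,-3.27,0,0,15.3,60,-6.66,-5.55,-3.27,0,0,15.3,60,-9,-13.12,-3.27,0,0,15.3,60,-9,-13.12,-3.27,0,0,15.3,60,-9,-13.12,-3.27,0,0,15.3,60]

```text
time_s: 2.35
eef_pos: [413.3, 46.6, 385.9]
orientation: [[0.143, 0.99, 0.001], [0.99, -0.143, -0.0], [0.0, 0.001, -1.0]]
force: [0.6, 0.1, -0.1]
finger_gap: 0.703
gripper_force: 0.0
```

```bash
python3 - <<'E'
from m import *
R=down(-.145)
rows(([432,-374,400],R),([432,-374,320],R),([432,-374,248],R))
s=sense();print(s['eef_pos'],s['q'],s['time_s'])
E
```

```text
[-6.893, 1.314, -0.234, 0.011, -0.001, 0.012] mm 421 deg 0
[-6.893, 1.313, 1.1, 0.011, -0.001, 0.012] mm 426 deg 0
[-6.894, 1.312, 2.3, 0.011, -0.001, 0.012] mm 443 deg 0
[413.311  46.634 385.941] [-0.011 -0.367  1.618 -0.     1.889  0.133] 2.35
```

play_rows:
  targets: [-6.9,1.31,-0.23,0,0,0,60,-6.9,1.31,-0.23,0,0,0,60,-6.9,1.31,-0.23,0,0,0,60,-6.9,1.31,-0.23,0,0,0,60,-6.9,1.31,-0.23,0,0,0,60,-6.9,1.31,-0.23,0,0,0,60,-6.9,1.31,-0.23,0,0,0,60,-6.9,1.31,-0.23,0,0,0,60,-6.9,1.31,-0.23,0,0,0,60,-6.9,1.31,-0.23,0,0,0,60]

```text
time_s: 3.6
eef_pos: [432.2, -371.5, 400.2]
orientation: [[0.142, 0.99, 0.001], [0.99, -0.142, -0.001], [-0.001, 0.001, -1.0]]
force: [1.3, 0.2, -0.9]
finger_gap: 0.699
gripper_force: 0.0
```

```bash
python3 - <<'E'
from m import *
R=down(-.145)
rows(([432,-374,400],R),([432,-374,320],R),([432,-374,248],R))
s=sense();print(s['eef_pos'],s['q'],s['time_s'])
E
```

```text
[-0.042, 0.003, 0.003, 0.011, 0.006, 0.023] mm 3 deg 0
[-0.041, 0.002, 1.336, 0.011, 0.006, 0.023] mm 80 deg 0
[-0.041, 0.001, 2.536, 0.011, 0.006, 0.023] mm 152 deg 0
[ 432.174 -371.491  400.159] [-0.8    0.055  1.214  0.     1.871 -0.657] 3.6
```

play_rows:
  targets: [-0.02,0,0.9,0,0,0,60,-0.02,0,1.7,0,0,0,60,-0.02,0,2.2,0,0,0,60,-0.02,0,2.53,0,0,0,60,-0.02,0,2.53,0,0,0,60,-0.02,0,2.53,0,0,0,10,-0.02,0,2.53,0,0,0,10,-0.02,0,2.53,0,0,0,10,-0.02,0,2.53,0,0,0,10,-0.02,0,2.53,0,0,0,10]

```text
time_s: 4.85
eef_pos: [432.5, -374.3, 249.6]
orientation: [[0.144, 0.99, 0.003], [0.99, -0.144, -0.002], [-0.002, 0.003, -1.0]]
force: [2.1, 0.8, 4.9]
finger_gap: 0.218
gripper_force: 59.4
```

```bash
python3 - <<'E'
from m import *
save('side','s1.png');s=sense();print(s['eef_pos'],s['orientation'],s['force'],s['finger_gap'],s['gripper_force'],s['time_s'])
E
```

```text
[ 432.482 -374.363  249.656] [[ 0.144  0.99   0.003]
 [ 0.99  -0.144 -0.002]
 [-0.002  0.003 -1.   ]] [1.327 0.41  6.483] 0.22653389643685 59.355148673057556 4.9
```

play_rows:
  targets: [0,0,-0.3,0,0,0,10,0,0,-0.3,0,0,0,10,0,-0.6,-0.3,0,0,0,10,0,-1.3,-0.3,0,0,0,10,0,-1.3,-0.35,0,0,0,10,0,-1.3,-0.9,0,0,0,10,0,-1.3,-1.7,0,0,0,10,0,-1.3,-2.3,0,0,0,10,0,-1.3,-2.3,0,0,0,10]

```text
time_s: 6.02
eef_pos: [355.9, -363.5, 389.6]
orientation: [[0.143, 0.99, 0.004], [0.99, -0.143, -0.005], [-0.004, 0.005, -1.0]]
force: [0.1, 0.4, -1.3]
finger_gap: 0.22
gripper_force: 59.3
```

```bash
cat >> m.py <<'E'
RK=np.array([571.1,-44.3]);YR=-.055
TIP=np.array([0,-21.3,224.5])
def r2w(x,y,z):
    c,s=np.cos(YR),np.sin(YR);return np.array([RK[0]+c*x-s*y,RK[1]+s*x+c*y,z])
def hk(x,y,z,th,psi=YR):
    "TCP pose that puts the hook tip at rack x,y, world z, with the hook leaning th deg, heading psi"
    R=down(psi,np.radians(th),psi);return r2w(x,y,z)-R@TIP,R
E
python3 - <<'E'
from m import *
s=sense();print(s['eef_pos'],s['force'],s['finger_gap'],s['time_s'],s['q'])
for t in (hk(-60,-56,170,55),hk(-40,-56,110,55),hk(85,-56,60,55),hk(85,-56,26,55),hk(-139,-56,26,20)): print(t[0]);rows(t)
E
```

```text
[ 355.881 -363.534  389.624] [ 0.052  0.356 -1.288] 0.21967272700917886 6.025 [-0.897 -0.122  1.406  0.     1.85  -0.753]
[336.689 -87.479 316.216]
[4.513, -0.982, 1.198, -10.937, 0.538, -0.913] mm 286 deg 55
[356.659 -88.579 256.216]
[4.547, -0.655, 2.2, -10.937, 0.538, -0.913] mm 306 deg 55
[481.47  -95.45  206.216]
[4.736, 1.415, 3.043, -10.937, 0.538, -0.913] mm 348 deg 55
[481.47  -95.45  172.216]
[4.738, 1.413, 3.609, -10.937, 0.538, -0.913] mm 367 deg 55
[372.55  -89.454 244.246]
[4.571, -0.392, 2.401, -3.942, 0.231, -0.999] mm 311 deg 20
```

View pics/s1.png

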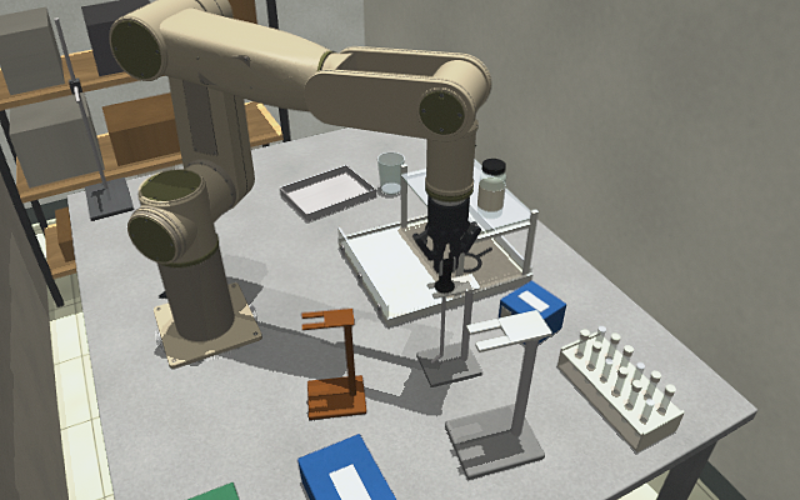

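The picture shows the fingers closed on the black handle at about (447,262), with the collar still on the small grey fork, so the grasp is good. Next I'll carry the hook over the front guard and increase the lean step by step.

```bash
python3 - <<'E'
from m import *
for t in (hk(-80,-56,160,20),hk(-70,-56,75,25),): rows(t)
E
```

```text
[4.649, 0.598, 0.172, -3.942, 0.231, -0.999] mm 281 deg 20
[4.642, 0.445, 1.684, -4.941, 0.275, -0.991] mm 298 deg 25
```

play_rows:
  targets: [4.65,0.6,0.17,-3.94,0.23,-1,10,4.65,0.6,0.17,-3.94,0.23,-1,10,4.65,0.6,0.17,-3.94,0.23,-1,10,4.65,0.6,0.17,-3.94,0.23,-1,10,4.65,0.6,0.17,-3.94,0.23,-1,10,4.65,0.6,0.17,-3.94,0.23,-1,10,4.64,0.45,1,-4.94,0.28,-1,10,4.64,0.45,1.68,-4.94,0.28,-1,10,4.64,0.45,1.68,-4.94,0.28,-1,10]

```text
time_s: 7.15
eef_pos: [419.2, -90.9, 279.7]
orientation: [[0.056, 0.91, 0.411], [0.998, -0.054, -0.016], [0.008, 0.412, -0.911]]
force: [0.2, -0.2, -0.6]
finger_gap: 0.223
gripper_force: 59.6
```

```bash
python3 - <<'E'
from m import *
s=sense();print(s['q'],s['time_s'])
for t in (hk(-70,-56,70,25),hk(-30,-56,60,34),hk(10,-56,55,42),hk(50,-56,50,49),hk(87,-56,46,55),hk(87,-56,26,55)): rows(t)
E
```

```text
[-0.507 -0.878  2.188  0.189  1.45  -0.436] 7.15
[-0.019, 0.073, -0.019, -0.137, -0.079, -0.049] mm 5 deg 1
[-0.022, 0.022, 0.405, -1.937, -0.075, -0.055] mm 24 deg 10
[-0.025, 0.077, 0.831, -3.537, -0.071, -0.061] mm 50 deg 18
[-0.027, 0.208, 1.306, -4.937, -0.068, -0.065] mm 79 deg 25
[-0.03, 0.379, 1.77, -6.137, -0.064, -0.069] mm 109 deg 31
[-0.032, 0.241, 2.074, -6.137, -0.064, -0.069] mm 125 deg 31
```

```bash
cat > kin.py <<'E'
from m import *
from scipy.optimize import least_squares
Rz=lambda a:Ro.from_euler('z',a).as_matrix();Ry=lambda a:Ro.from_euler('y',a).as_matrix()
def fk(q,P):
    a1,d1,L2,L3,a3,e,L=P
    R=Rz(q[0]);p=np.array([0,0,d1])+R@[a1,e,0]
    R=R@Ry(q[1]);p=p+R@[0,0,L2]
    R=R@Ry(q[2]);p=p+R@[a3,0,L3]
    R=R@Rz(q[3])@Ry(q[4]);p=p+R@[0,0,L]
    return p,R@Rz(q[5]+SG)
LO=np.array([-2.96,-.89,.02,-1.34,0,-2.66]);HI=np.array([2.96,2.26,2.5,4.48,2.73,2.66])
SG=0
D=[([1.106,.13,1.488,0,1.523,-.085],(222.42,557.256,204.092)),([-.011,-.367,1.618,0,1.889,.133],(413.3,46.6,385.9)),
([-.8,.055,1.214,0,1.871,-.657],(432.2,-371.5,400.2)),([-.897,-.122,1.406,0,1.85,-.753],(355.9,-363.5,389.6)),
([-.507,-.878,2.188,.189,1.45,-.436],(419.2,-90.9,279.7))]
f=lambda P:np.ravel([fk(q,P)[0]-p for q,p in D])
r=least_squares(f,[0,400,400,400,0,50,250]);P=r.x
if __name__=='__main__':
    print(P,r.fun.reshape(-1,3)); print(fk(D[-1][0],P)[1], fk(D[0][0],P)[1])
E
python3 kin.py
```

```text
[ -0.488 317.489 369.01  553.787  61.679  51.137 391.553] [[-0.155  0.083 -0.001]
 [ 0.067 -0.007  0.017]
 [-0.127  0.019 -0.098]
 [-0.096 -0.162  0.11 ]
 [ 0.009  0.092 -0.029]]
[[-0.909  0.056  0.412]
 [ 0.054  0.998 -0.016]
 [-0.412  0.008 -0.911]] [[-0.371 -0.929  0.   ]
 [-0.929  0.371  0.001]
 [-0.001 -0.    -1.   ]]
```

```bash
sed -i 's/^SG=0/SG=np.pi\/2/; s/^f=lambda/f=lambda/' kin.py; cat >> kin.py <<'E'
def ik(p,R,q0):
    g=lambda q:np.r_[(fk(q,P)[0]-p)/100,Ro.from_matrix(fk(q,P)[1].T@R).as_rotvec()]
    s=least_squares(g,np.clip(q0,LO+.01,HI-.01),bounds=(LO,HI));return s.x,np.abs(s.fun).max()
E
python3 - <<'E'
from kin import *
q0=sense()['q']
for psi in (-.055,.2,.4,.6,.8):
  for x,th in ((87,55),(87,45),(87,35),(60,45),(-139,20),(-139,5)):
    p,R=hk(x,-56,26,th,psi);q,e=ik(p,R,q0)
    # height/x of collar & gripper in rack frame
    c=p+R@[0,0,14.6];cx=(c[:2]-RK)@[np.cos(YR),np.sin(YR)]
    print(psi,x,th,'err %.3f'%e,q.round(2),'collar x %.0f z %.0f'%(cx,c[2]), 'marg %.2f'%min((q-LO).min(),(HI-q).min()))
E
```

```text
-0.055 87 55 err 0.238 [-0.73 -0.89  2.5   0.61  1.1  -0.9 ] collar x -73 z 164 marg 0.00
-0.055 87 45 err 0.062 [-0.55 -0.89  2.45  0.42  0.98 -0.64] collar x -46 z 189 marg 0.00
-0.055 87 35 err 0.000 [-0.42 -0.66  2.24  0.25  1.   -0.44] collar x -16 z 210 marg 0.23
-0.055 60 45 err 0.126 [-0.62 -0.89  2.42  0.45  1.11 -0.7 ] collar x -73 z 189 marg 0.00
-0.055 -139 20 err 0.044 [-0.52 -0.89  2.23  0.15  1.54 -0.45] collar x -191 z 231 marg 0.00
-0.055 -139 5 err 0.000 [-0.35 -0.43  1.91  0.03  1.58 -0.29] collar x -136 z 237 marg 0.46
0.2 87 55 err 0.061 [-1.05 -0.68  2.5   0.97  1.23 -1.59] collar x -68 z 164 marg 0.00
0.2 87 45 err 0.000 [-0.83 -0.71  2.39  0.74  1.12 -1.25] collar x -42 z 189 marg 0.11
0.2 87 35 err 0.000 [-0.62 -0.52  2.15  0.49  1.12 -0.95] collar x -13 z 210 marg 0.35
0.2 60 45 err 0.000 [-0.89 -0.81  2.44  0.74  1.2  -1.26] collar x -69 z 189 marg 0.06
0.2 -139 20 err 0.000 [-0.68 -0.88  2.23  0.27  1.56 -0.85] collar x -189 z 231 marg 0.01
0.2 -139 5 err 0.000 [-0.37 -0.42  1.9   0.05  1.58 -0.57] collar x -136 z 237 marg 0.47
0.4 87 55 err 0.000 [-1.12 -
[... 847 characters left out ...]
 -139 20 err 0.000 [-0.79 -0.65  2.11  0.34  1.61 -1.36] collar x -180 z 231 marg 0.24
0.6 -139 5 err 0.000 [-0.39 -0.4   1.88  0.07  1.6  -0.99] collar x -137 z 237 marg 0.49
0.8 87 55 err 0.000 [-1.07  0.2   1.79  0.9   1.55 -2.08] collar x -18 z 164 marg 0.58
0.8 87 45 err 0.000 [-0.94  0.07  1.77  0.77  1.49 -1.88] collar x -1 z 189 marg 0.73
0.8 87 35 err 0.000 [-0.78  0.01  1.71  0.62  1.45 -1.67] collar x 19 z 210 marg 0.79
0.8 60 45 err 0.000 [-0.98  0.02  1.83  0.77  1.52 -1.91] collar x -28 z 189 marg 0.67
0.8 -139 20 err 0.000 [-0.8  -0.52  2.03  0.35  1.64 -1.57] collar x -173 z 231 marg 0.37
0.8 -139 5 err 0.000 [-0.4  -0.38  1.87  0.08  1.62 -1.19] collar x -137 z 237 marg 0.51
```

```bash
python3 - <<'E'
from kin import *
q=sense()['q']
W=[(-70,75,27,.17),(-65,72,30,.4),(-20,66,37,.4),(30,56,44,.4),(60,50,48,.4),(82,46,50,.4),(82,26,50,.4)]
for x,z,th,psi in W:
    p,R=hk(x,-56,z,th,psi);q,e=ik(p,R,q);print('%.3f'%e,q.round(2),p.round());rows((p,R))
E
```

```text
0.000 [-0.71 -0.85  2.18  0.36  1.5  -0.85] [ 416. -110.  285.]
[-0.327, 0.01, -0.091, -0.525, 1.039, -2.375] mm 20 deg 13
0.000 [-0.89 -0.72  2.14  0.5   1.56 -1.25] [ 417. -133.  277.]
[-0.707, -0.017, 0.033, -1.097, 2.305, -4.693] mm 42 deg 27
0.000 [-0.98 -0.69  2.21  0.63  1.5  -1.38] [ 439. -145.  258.]
[-0.887, 0.206, 0.479, -2.472, 2.592, -4.551] mm 62 deg 29
0.000 [-1.03 -0.6   2.26  0.77  1.41 -1.53] [ 468. -157.  232.]
[-1.055, 0.481, 1.074, -3.848, 2.873, -4.396] mm 95 deg 33
0.000 [-1.05 -0.52  2.27  0.85  1.36 -1.62] [ 487. -163.  216.]
[-1.144, 0.663, 1.453, -4.633, 3.031, -4.303] mm 118 deg 35
0.000 [-1.03 -0.46  2.27  0.9   1.32 -1.67] [ 504. -166.  207.]
[-1.187, 0.855, 1.711, -5.026, 3.109, -4.254] mm 135 deg 36
0.000 [-1.03 -0.43  2.29  0.91  1.29 -1.71] [ 504. -166.  187.]
[-1.189, 0.717, 2.015, -5.026, 3.109, -4.254] mm 147 deg 36
```

play_rows:
  targets: [-0.33,0.01,-0.09,-0.53,1.04,-2.38,10,-0.33,0.01,-0.09,-0.53,1.04,-2.38,10,-0.71,-0.02,0.03,-1.1,2.3,-4.69,10,-0.71,-0.02,0.03,-1.1,2.3,-4.69,10,-0.89,0.21,0.48,-2.47,2.59,-4.55,10,-1.05,0.48,1.07,-3.85,2.87,-4.4,10,-1.14,0.66,1.45,-4.63,3.03,-4.3,10,-1.19,0.85,1.71,-5.03,3.11,-4.25,10,-1.19,0.85,1.71,-5.03,3.11,-4.25,10,-1.19,0.85,1.71,-5.03,3.11,-4.25,10]

```text
time_s: 8.4
eef_pos: [506.7, -167.7, 214.4]
orientation: [[-0.391, 0.586, 0.71], [0.92, 0.255, 0.296], [-0.008, 0.769, -0.639]]
force: [-0.3, 0.1, -1.5]
finger_gap: 0.221
gripper_force: 59.6
```

```bash
python3 - <<'E'
from kin import *
s=sense();R=s['orientation'];tip=s['eef_pos']+R@TIP
print(s['time_s'],s['force'],s['eef_pos'],tip,proj('side',tip),proj('top',tip),s['q'])
a=get_image('side');b=get_image('top')
c=np.hstack([cv2.resize(a[170:270,300:420],(396,330),interpolation=cv2.INTER_CUBIC),cv2.resize(b[100:200,260:380],(396,330),interpolation=cv2.INTER_CUBIC)])
cv2.imwrite('pics/in.png',c[:,:,::-1])
rows(hk(82,-56,26,50,.4))
E
```

```text
8.4 [-0.31   0.094 -1.52 ] [ 506.724 -167.733  214.421] [ 653.656 -106.677   54.617] [[371.245 203.125]] [[317.428 153.354]] [-1.034 -0.464  2.259  0.905  1.32  -1.667]
[0.037, -0.378, 0.27, 0.063, 0.048, 0.087] mm 28 deg 1
```

View pics/in.png

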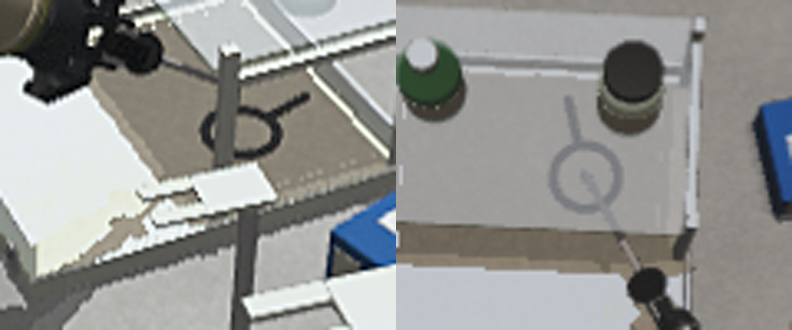

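The side crop shows the hook's shank passing under the glass, and the top crop has its tip at (582,175) inside the ring, whose centre is (586,177). Next I'll lower the tip, checking for lag.

play_rows:
  targets: [0,0,0,0,0,0,10,0,0,0,0,0,0,10]

```text
time_s: 8.75
eef_pos: [506.5, -166.7, 213.3]
orientation: [[-0.391, 0.586, 0.71], [0.92, 0.254, 0.297], [-0.007, 0.77, -0.638]]
force: [0.5, -0.8, -0.8]
finger_gap: 0.221
gripper_force: 59.6
```

```bash
python3 - <<'E'
from kin import *
s=sense();R=s['orientation'];tip=s['eef_pos']+R@TIP
print(s['time_s'],s['force'],tip)
rows(hk(80,-56,26,50,.4))
E
```

```text
8.75 [ 0.516 -0.811 -0.768] [ 653.499 -105.466   53.53 ]
[0.038, -0.383, 0.233, 0.065, 0.037, 0.072] mm 27 deg 1
```

play_rows:
  targets: [0.02,-0.2,0.12,0,0,0,10,0.04,-0.36,0.21,0,0,0,10,0.04,-0.36,0.21,0,0,0,10,0.04,-0.36,0.21,0,0,0,10]

```text
time_s: 9.25
eef_pos: [501.8, -166.1, 187.9]
orientation: [[-0.39, 0.586, 0.71], [0.921, 0.253, 0.297], [-0.005, 0.77, -0.638]]
force: [-0.9, 0.3, -1.0]
finger_gap: 0.213
gripper_force: 59.6
```

```bash
python3 - <<'E'
from kin import *
s=sense();R=s['orientation'];tip=s['eef_pos']+R@TIP
print(s['time_s'],s['force'],tip)
rows(hk(80,-56,25.5,50,.4))
E
```

```text
9.25 [-0.901  0.338 -0.986] [ 648.697 -104.717   28.161]
[-0.004, -0.02, 0.022, 0.066, 0.029, 0.053] mm 2 deg 0
```

```bash
python3 - <<'E'
from kin import *
for k in range(1,6):
    x=80-20*k;rows(hk(x,-56,25.5,50-3.4*k,.4))
E
```

```text
[0.142, 0.011, -0.18, 0.746, 0.03, 0.052] mm 14 deg 4
[0.288, 0.039, -0.369, 1.426, 0.032, 0.051] mm 28 deg 7
[0.434, 0.065, -0.545, 2.106, 0.033, 0.05] mm 42 deg 11
[0.58, 0.087, -0.708, 2.786, 0.035, 0.049] mm 55 deg 14
[0.726, 0.104, -0.859, 3.466, 0.036, 0.048] mm 68 deg 17
```

play_rows:
  targets: [0.07,0,-0.08,0.4,0.03,0.05,10,0.14,0.01,-0.18,0.75,0.03,0.05,10,0.215,0.025,-0.275,1.09,0.03,0.05,10,0.29,0.04,-0.37,1.43,0.03,0.05,10,0.36,0.05,-0.457,1.77,0.03,0.05,10,0.43,0.065,-0.545,2.11,0.03,0.05,10,0.507,0.077,-0.627,2.45,0.03,0.05,10,0.58,0.087,-0.708,2.79,0.03,0.05,10,0.653,0.096,-0.784,3.13,0.03,0.05,10,0.726,0.104,-0.859,3.47,0.03,0.05,10]

```text
time_s: 10.5
eef_pos: [451.8, -139.7, 226.0]
orientation: [[-0.389, 0.773, 0.501], [0.921, 0.327, 0.21], [-0.001, 0.543, -0.84]]
force: [1.8, -1.0, -0.5]
finger_gap: 0.216
gripper_force: 59.6
```

```bash
python3 - <<'E'
from kin import *
s=sense();R=s['orientation'];tip=s['eef_pos']+R@TIP
print(s['time_s'],s['force'],s['eef_pos'],tip,s['q'],proj('top',tip))
a=get_image('side');b=get_image('top')
for n in('top','side'):
    for o in cut_out('support_ring',n)[:2]:
        v,u=np.nonzero(o['pixels']);print(n,o['score'],np.array(o['box'])*[640,400,640,400],len(u),onz(n,[[u.mean(),v.mean()]],25))
c=np.hstack([cv2.resize(a[170:270,300:420],(396,330),interpolation=cv2.INTER_CUBIC),cv2.resize(b[110:230,250:394],(396,330),interpolation=cv2.INTER_CUBIC)])
cv2.imwrite('pics/in2.png',c[:,:,::-1])
for k in range(1,7):
    x=-20-20*k;rows(hk(x,-56,25.5,33-3.5*k,.4))
E
```

```text
10.5 [ 1.843 -1.039 -0.453] [ 451.813 -139.673  225.979] [547.772 -99.428  25.913] [-0.867 -0.635  2.203  0.553  1.409 -1.313] [[315.572 184.018]]
side 0.49 [336.512 213.92  361.408 224.92 ] 53 [[ 567.262 -112.614   25.   ]]
[0.141, -0.023, -0.137, 0.69, 0.002, 0.011] mm 12 deg 3
[0.287, -0.048, -0.257, 1.39, 0.003, 0.011] mm 23 deg 7
[0.434, -0.076, -0.364, 2.09, 0.003, 0.011] mm 34 deg 10
[0.58, -0.109, -0.458, 2.79, 0.003, 0.011] mm 45 deg 14
[0.727, -0.146, -0.538, 3.49, 0.004, 0.011] mm 55 deg 17
[0.873, -0.188, -0.605, 4.19, 0.004, 0.011] mm 65 deg 21
```

View pics/in2.png

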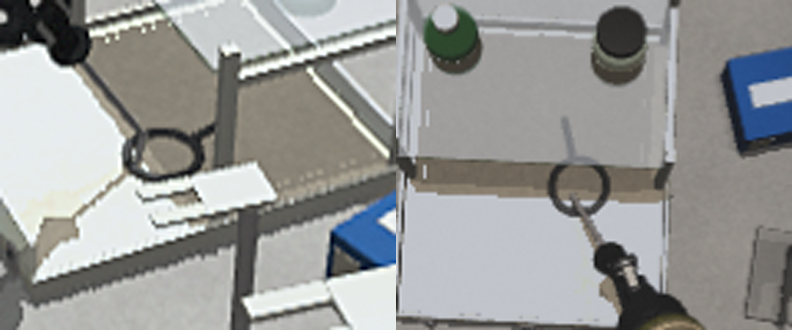

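The ring is following the hook (top crop centre about (578,187), tip inside its near edge). I'll carry on to the final position.

play_rows:
  targets: [0.14,-0.02,-0.137,0.69,0,0,10,0.287,-0.045,-0.257,1.39,0,0,10,0.36,-0.06,-0.31,1.74,0,0,10,0.434,-0.073,-0.364,2.09,0,0,10,0.507,-0.09,-0.411,2.44,0,0,10,0.58,-0.106,-0.458,2.79,0,0,10,0.654,-0.124,-0.498,3.14,0,0,10,0.727,-0.142,-0.538,3.49,0,0,10,0.8,-0.163,-0.572,3.84,0,0,10,0.85,-0.18,-0.595,4.09,0,0,10]

```text
time_s: 11.95
eef_pos: [405.7, -103.5, 249.6]
orientation: [[-0.39, 0.899, 0.199], [0.921, 0.381, 0.083], [-0.001, 0.215, -0.977]]
force: [1.4, 0.2, -1.3]
finger_gap: 0.219
gripper_force: 59.6
```

```bash
python3 - <<'E'
from kin import *
s=sense();R=s['orientation'];tip=s['eef_pos']+R@TIP
c,sn=np.cos(YR),np.sin(YR);d=tip[:2]-RK
print(s['time_s'],s['force'],s['eef_pos'],tip,'rack',c*d[0]+sn*d[1],-sn*d[0]+c*d[1],s['q'],proj('top',tip))
for n in('top','side'):
    get_image(n)
    for o in cut_out('support_ring',n)[:2]:
        v,u=np.nonzero(o['pixels']);print(n,o['score'],np.array(o['box'])*[640,400,640,400],len(u),onz(n,[[u.mean(),v.mean()]],25))
rows(hk(-115,-56,28,12,.4),hk(-112,-56,110,10,.4),)
E
```

```text
11.95 [ 1.433  0.151 -1.342] [ 405.716 -103.521  249.575] [431.164 -92.968  25.756] rack -137.04930002433554 -56.28707453337151 [-0.538 -0.591  2.037  0.174  1.565 -0.928] [[313.994 216.47 ]]
side 0.73 [300.288 216.6   339.776 234.28 ] 189 [[469.735 -96.898  25.   ]]
[-0.159, 0.364, 0.033, 0.099, 0.002, 0.005] mm 24 deg 0
[-0.182, 0.834, -1.276, 0.499, 0.003, 0.005] mm 92 deg 2
```

play_rows:
  targets: [-0.08,0.18,0.02,0,0,0,10,-0.16,0.36,0.03,0.1,0,0,10,-0.17,0.45,-0.3,0.2,0,0,10,-0.18,0.65,-0.8,0.4,0,0,10,-0.18,0.83,-1.28,0.5,0,0,10,-0.18,0.83,-2,0.5,0,0,10,-0.18,0.83,-2,0.5,0,0,10,-0.18,0.83,-2,0.5,0,0,10]

```text
time_s: 13.15
eef_pos: [431.1, -105.1, 376.7]
orientation: [[-0.389, 0.907, 0.16], [0.921, 0.383, 0.067], [-0.0, 0.174, -0.985]]
force: [-0.6, -0.5, -1.4]
finger_gap: 0.22
gripper_force: 59.7
```

```bash
python3 - <<'E'
from kin import *
s=sense();print(s['time_s'],s['force'],s['eef_pos'])
save('top','t5.png',1.25)
R=down(-.1445)
rows(([400,-230,390],R),([356,-363.5,390],R),([356,-363.5,270],R))
E
```

```text
13.15 [-0.556 -0.517 -1.437] [ 431.07  -105.071  376.674]
[-1.721, -1.223, -0.452, 1.939, -0.549, 6.216] mm 130 deg 33
[-3.486, -2.741, -0.72, 1.939, -0.549, 6.216] mm 270 deg 33
[-3.487, -3.086, 1.25, 1.939, -0.549, 6.216] mm 289 deg 33
```

View pics/t5.png

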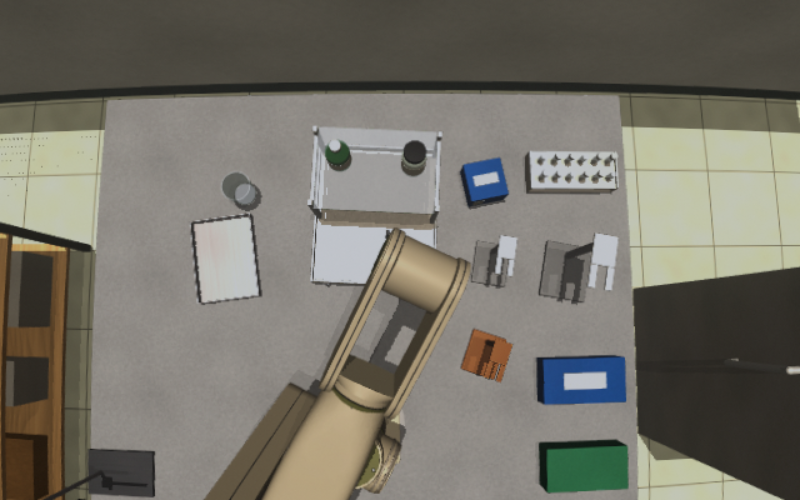

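The arm hides the ring in the top view, but the stand's empty fork shows at about (503,258) and nothing else has moved. Next I'll return the hook.

play_rows:
  targets: [-1.72,-1.22,-0.45,1.94,-0.55,6.22,10,-1.72,-1.22,-0.45,1.94,-0.55,6.22,10,-1.72,-1.22,-0.45,1.94,-0.55,6.22,10,-3.49,-2.74,-0.72,1.94,-0.55,6.22,10,-3.49,-2.74,-0.72,1.94,-0.55,6.22,10,-3.49,-2.74,-0.72,1.94,-0.55,6.22,10,-3.49,-2.74,-0.72,1.94,-0.55,6.22,10,-3.49,-2.74,-0.72,1.94,-0.55,6.22,10]

```text
time_s: 14.2
eef_pos: [356.7, -362.7, 391.1]
orientation: [[0.143, 0.99, 0.002], [0.99, -0.143, -0.0], [0.0, 0.002, -1.0]]
force: [-0.5, -0.4, -1.6]
finger_gap: 0.218
gripper_force: 59.6
```

```bash
python3 - <<'E'
from kin import *
s=sense();print(s['time_s'],s['force'],s['eef_pos'])
R=down(-.1445)
rows(([355.5,-363.2,390],R),([355.5,-363.2,269],R),([432.3,-374.4,269],R),([432.3,-374.4,250],R))
E
```

```text
14.2 [-0.55  -0.366 -1.61 ] [ 356.662 -362.671  391.142]
[-0.012, -0.018, 0.019, 0.018, -0.002, 0.01] mm 2 deg 0
[-0.012, -0.021, 2.036, 0.018, -0.002, 0.01] mm 122 deg 0
[-0.013, 1.272, 2.038, 0.018, -0.002, 0.01] mm 144 deg 0
[-0.013, 1.272, 2.354, 0.018, -0.002, 0.01] mm 161 deg 0
```

play_rows:
  targets: [0,-0.02,0.9,0,0,0,10,-0.01,-0.02,1.7,0,0,0,10,-0.01,-0.02,2.03,0,0,0,10,-0.01,-0.02,2.03,0,0,0,10,-0.01,0.3,2.03,0,0,0,10,-0.01,0.7,2.03,0,0,0,10,-0.01,1.1,2.03,0,0,0,10,-0.01,1.27,2.03,0,0,0,10,-0.01,1.27,2.03,0,0,0,10,-0.01,1.27,2.03,0,0,0,10]

```text
time_s: 15.45
eef_pos: [431.3, -375.5, 270.5]
orientation: [[0.144, 0.99, 0.002], [0.99, -0.144, -0.002], [-0.001, 0.002, -1.0]]
force: [-0.6, 0.7, -1.1]
finger_gap: 0.222
gripper_force: 59.6
```

```bash
python3 - <<'E'
from kin import *
s=sense();print(s['time_s'],s['force'],s['eef_pos'])
R=down(-.1445)
rows(([432.3,-374.4,250],R))
a=get_image('side');c=cv2.resize(a[170:320,280:460],(720,600),interpolation=cv2.INTER_CUBIC);cv2.imwrite('pics/s6.png',c[:,:,::-1])
E
```

```text
15.45 [-0.573  0.706 -1.083] [ 431.334 -375.534  270.508]
[0.021, 0.013, 0.342, 0.023, 0.014, -0.001] mm 21 deg 0
```

View pics/s6.png

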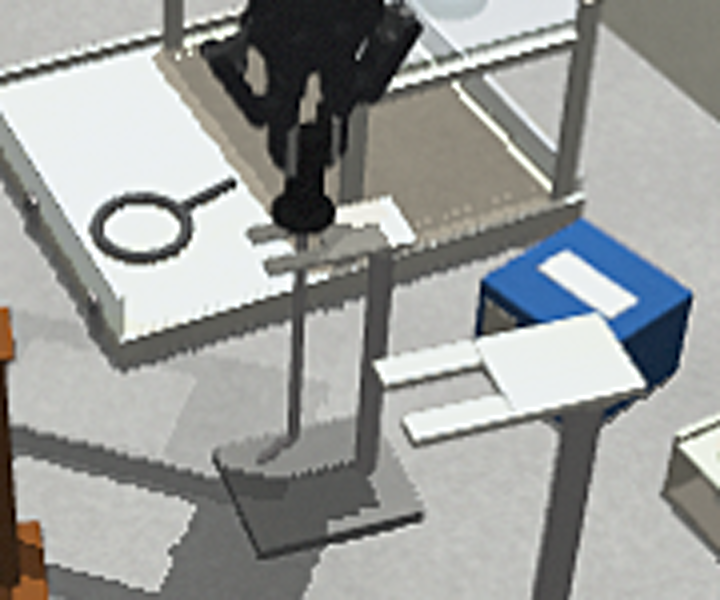

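The side crop shows the hook's shank in the slot with the collar about 18 mm above the tines. The ring lies flat at (143,227), clear in front of the glass. Now I'll lower the hook, release it and rise.

play_rows:
  targets: [0.02,0.01,0.2,0,0,0,10,0.02,0.01,0.35,0,0,0,10,0.02,0.01,0.35,0,0,0,10,0.02,0.01,0.35,0,0,0,60,0.02,0.01,0.35,0,0,0,60,0.02,0.01,0.35,0,0,0,60,0.02,0.01,0.35,0,0,0,60,0.02,0.01,-0.5,0,0,0,60,0.02,0.01,-1.4,0,0,0,60,0.02,0.01,-2.2,0,0,0,60]

```text
time_s: 16.75
eef_pos: [432.2, -374.1, 403.9]
orientation: [[0.144, 0.99, 0.002], [0.99, -0.144, -0.002], [-0.001, 0.002, -1.0]]
force: [1.8, -0.3, 0.5]
finger_gap: 0.704
gripper_force: 0.0
```

```bash
python3 - <<'E'
from kin import *
s=sense();print(s['time_s'],s['force'],s['eef_pos'])
a=get_image('side')
for o in look_for('hook','side')[:2]: print(o['score'],np.array(o['box'])*[640,400,640,400])
print(proj('side',[[432,-374,241],[432,-374,301]]))
A=lambda u,v:((u+.5)/4-.5+280,(v+.5)/4-.5+170)
print('ring',onz('side',[A(142,227)],25),'stem end',onz('side',[A(235,183)],25))
b=get_image('top')
for o in cut_out('support_ring','top')[:2]:
    v,u=np.nonzero(o['pixels']);print(o['score'],np.array(o['box'])*[640,400,640,400],len(u))
h,w=150,180
c=np.hstack([cv2.resize(a[190:290,320:420],(390,390),interpolation=cv2.INTER_CUBIC),cv2.resize(b[160:240,250:330],(390,390),interpolation=cv2.INTER_CUBIC)])
cv2.imwrite('pics/s7.png',c[:,:,::-1])
E
```

```text
16.75 [ 1.789 -0.256  0.528] [ 432.226 -374.122  403.927]
0.56 [345.728 208.    365.504 287.88 ]
[[355.348 227.962]
 [356.279 209.015]]
ring [[456.808 -95.729  25.   ]] stem end [[547.481 -81.275  25.   ]]
0.5 [309.824 197.8   324.608 217.6  ] 35
```

View pics/s7.png

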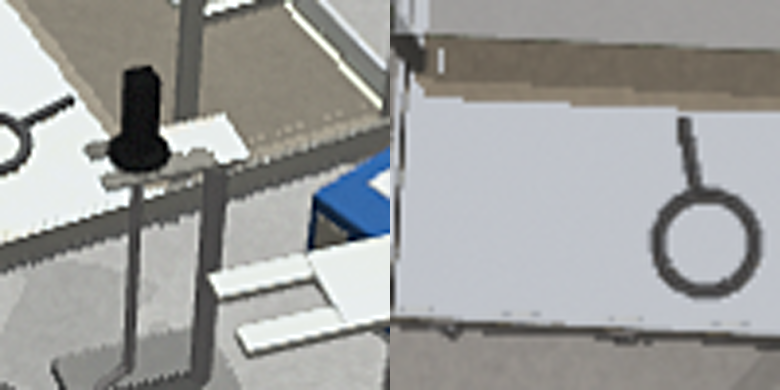

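The left crop shows the hook hanging upright with its collar on the small fork. In the right crop the ring is at (706,242) with its stem end at (684,121), fully in front of the glass.

```bash
python3 - <<'E'
from kin import *
A=lambda u,v:((u+.5)/4.875-.5+250,(v+.5)/4.875-.5+160)
c=onz('top',[A(316,242)],25)[0];e=onz('top',[A(294,121)],25)[0];yaw=np.arctan2(*(e-c)[1::-1]);print(c,e,yaw,np.linalg.norm(e-c))
c[:2]=(c[:2]+[456.8,-95.7])/2
n=np.array([-np.sin(yaw),np.cos(yaw)]);g=c[:2]+36*n;a=yaw-np.pi/2;print('centre',c,'grasp',g,'a',a)
R=down(a);q=sense()['q']
rows(([*g,380],R),([*g,120],R),([*g,23],R))
for p in ([*g,380],[*g,23],[440,417,23]): print(ik(np.array(p),R,q))
E
```

```text
[457.034 -94.678  25.   ] [546.576 -79.107  25.   ] 0.1721713372522274 90.88515264968414
centre [456.917 -95.189  25.   ] grasp [450.75  -59.721] a -1.3986249895426692
[5.237, -0.459, 0.369, 0.054, -0.004, 14.372] mm 316 deg 72
[5.247, -0.475, 4.702, 0.054, -0.004, 14.372] mm 424 deg 72
[5.251, -0.481, 6.319, 0.054, -0.004, 14.372] mm 494 deg 72
(array([-0.244, -0.264,  1.547, -0.   ,  1.858,  1.154]), np.float64(3.4106051316484808e-15))
(array([-0.244, -0.095,  2.061, -0.   ,  1.175,  1.154]), np.float64(2.0447356716074716e-14))
(array([ 0.674,  0.301,  1.635, -0.   ,  1.206,  2.073]), np.float64(1.210300132151504e-09))
```

play_rows:
  targets: [5.24,-0.46,0.37,0,0,14.37,40,5.24,-0.46,0.37,0,0,14.37,40,5.24,-0.46,0.37,0,0,14.37,40,5.24,-0.46,0.37,0,0,14.37,40,5.24,-0.46,0.37,0,0,14.37,40,5.24,-0.46,0.37,0,0,14.37,40,5.24,-0.46,0.37,0,0,14.37,40,5.25,-0.47,2.5,0,0,14.37,40,5.25,-0.47,4.3,0,0,14.37,40,5.25,-0.47,4.3,0,0,14.37,40]

```text
time_s: 18.2
eef_pos: [448.6, -58.3, 187.8]
orientation: [[0.985, 0.172, -0.001], [0.172, -0.985, -0.0], [-0.001, 0.0, -1.0]]
force: [1.6, -1.0, -0.6]
finger_gap: 0.47
gripper_force: 0.0
```

```bash
python3 - <<'E'
from kin import *
s=sense();print(s['time_s'],s['force'],s['eef_pos'],s['finger_gap'],s['orientation'])
R=down(-1.3986)
rows(([450.75,-59.7,60],R),([450.75,-59.7,23],R))
E
```

```text
18.2 [ 1.635 -0.964 -0.64 ] [448.627 -58.251 187.816] 0.4695900161145261 [[ 0.985  0.172 -0.001]
 [ 0.172 -0.985 -0.   ]
 [-0.001  0.    -1.   ]]
[0.033, 0.029, 2.13, 0.002, 0.011, 0.003] mm 128 deg 0
[0.033, 0.029, 2.747, 0.002, 0.011, 0.003] mm 165 deg 0
```

play_rows:
  targets: [0.03,0.03,0.9,0,0,0,40,0.03,0.03,1.6,0,0,0,40,0.03,0.03,1.9,0,0,0,40,0.03,0.03,1.9,0,0,0,40,0.03,0.03,1.9,0,0,0,40]

```text
time_s: 18.82
eef_pos: [453.6, -60.6, 79.6]
orientation: [[0.985, 0.171, 0.004], [0.171, -0.985, -0.002], [0.004, 0.002, -1.0]]
force: [0.7, -0.2, 0.1]
finger_gap: 0.464
gripper_force: 0.0
```

```bash
python3 - <<'E'
from kin import *
s=sense();print(s['time_s'],s['force'],s['eef_pos'],s['finger_gap'])
R=down(-1.3986)
rows(([450.75,-59.7,23],R))
E
```

```text
18.825 [ 0.669 -0.16   0.064] [453.635 -60.566  79.628] 0.464265470406402
[-0.048, -0.025, 0.944, 0.026, -0.043, 0.001] mm 57 deg 0
```

play_rows:
  targets: [-0.04,-0.02,0.5,0,0,0,40,-0.04,-0.02,0.85,0,0,0,40,-0.04,-0.02,0.9,0,0,0,40,-0.04,-0.02,0.9,0,0,0,40]

```text
time_s: 19.32
eef_pos: [451.1, -59.8, 25.5]
orientation: [[0.985, 0.172, 0.004], [0.172, -0.985, -0.002], [0.003, 0.002, -1.0]]
force: [-0.3, 0.5, -0.8]
finger_gap: 0.468
gripper_force: 0.0
```

```bash
python3 - <<'E'
from kin import *
s=sense();print(s['time_s'],s['force'],s['eef_pos'],s['finger_gap'])
R=down(-1.3986)
rows(([450.75,-59.7,23],R))
E
```

```text
19.325 [-0.28   0.537 -0.819] [451.145 -59.828  25.468] 0.4682734071849553
[-0.006, -0.003, 0.041, 0.024, -0.039, 0.003] mm 3 deg 0
```

play_rows:
  targets: [-0.01,0,0.06,0,0,0,40,-0.01,0,0.06,0,0,0,3,-0.01,0,0.06,0,0,0,3,-0.01,0,0.06,0,0,0,3,-0.01,0,0.06,0,0,0,3,-0.01,0,0.06,0,0,0,3]

```text
time_s: 20.08
eef_pos: [449.3, -59.6, 20.3]
orientation: [[0.985, 0.171, 0.002], [0.171, -0.985, -0.001], [0.001, 0.001, -1.0]]
force: [0.1, 0.9, 1.6]
finger_gap: 0.038
gripper_force: 0.0
```

```bash
python3 - <<'E'
from kin import *
a=get_image('side');b=get_image('top')
np.save('sx.npy',a)
c=cv2.resize(a[165:260,250:370],(758,600),interpolation=cv2.INTER_CUBIC)
cv2.imwrite('pics/s8.png',c[:,:,::-1])
p=sense()['eef_pos'];print(proj('side',[p]),p)
E
```

```text
[[307.973 221.651]] [449.294 -59.666  20.264]
```

View pics/s8.png

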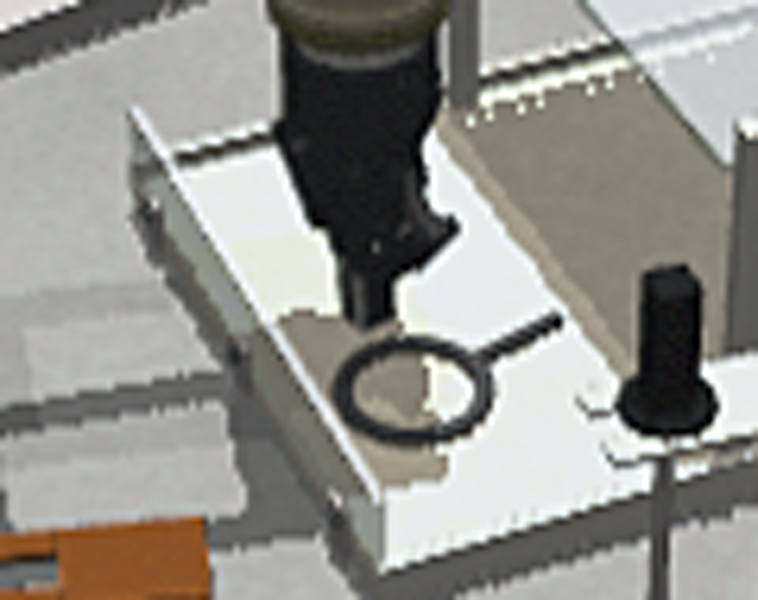

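The crop shows that the fingers closed beside the ring (tip at (372,325), ring centre at (413,390)). The ring was nudged towards -y but still lies flat on the shelf. I'll lift, measure again, and go in lower with a smaller opening.

play_rows:
  targets: [0,0,-0.5,0,0,0,3,0,0,-1,0,0,0,24,0,0,-1,0,0,0,24,0,0,-1,0,0,0,24]

```text
time_s: 20.68
eef_pos: [448.9, -59.5, 79.7]
orientation: [[0.985, 0.171, 0.001], [0.171, -0.985, -0.001], [0.001, 0.001, -1.0]]
force: [-0.7, 0.2, 0.4]
finger_gap: 0.279
gripper_force: 0.0
```

```bash
cat > ring.py <<'E'
from kin import *
# fit ring centre + yaw to dark pixels of the side picture (the arm is nearly out of the way there)
from scipy.optimize import minimize
def mask_pts(x,y,yaw):
    P=[]
    for t in np.linspace(0,2*np.pi,72,endpoint=False): P.append([x+36*np.cos(t),y+36*np.sin(t),25])
    for r in np.linspace(43,93,14): P.append([x+r*np.cos(yaw),y+r*np.sin(yaw),25])
    return P
def fitring(n,x0,z=None):
    g=cv2.GaussianBlur(cv2.cvtColor(get_image(n),cv2.COLOR_RGB2GRAY).astype(np.float32),(0,0),.8)
    def cost(p):
        uv=proj(n,mask_pts(*p)).astype(np.float32);v=cv2.remap(g,uv[:,:1].copy(),uv[:,1:].copy(),cv2.INTER_LINEAR);return float(np.minimum(v,200).mean())
    best=min((minimize(cost,[x0[0]+dx,x0[1]+dy,x0[2]+dw],method='Nelder-Mead',options=dict(initial_simplex=np.array(x0)+[[dx,dy,dw],[dx+6,dy,dw],[dx,dy+6,dw],[dx,dy,dw+.1]])) for dx in(-6,0,6) for dy in(-6,0,6) for dw in(-.15,0,.15)),key=lambda r:r.fun)
    return best.x,best.fun
E
python3 - <<'E'
from ring import *
A=lambda u,v:((u+.5)/6.317-.5+250,(v+.5)/6.317-.5+165)
c=onz('side',[A(413,390)],25)[0];e=onz('side',[A(557,321)],25)[0];yaw=np.arctan2(*(e-c)[1::-1]);print(c,e,yaw,np.linalg.norm(e-c))
for n in('side','top'): print(n,fitring(n,[c[0],c[1],yaw]))
print(sense()['eef_pos'],sense()['time_s'])
E
```

```text
[456.468 -95.242  25.   ] [545.659 -80.447  25.   ] 0.16437960733635604 90.4104103254646Traceback (most recent call last):
  File "<stdin>", line 4, in <module>
  File "ring.py", line 13, in fitring
    best=min((minimize(cost,[x0[0]+dx,x0[1]+dy,x0[2]+dw],method='Nelder-Mead',options=dict(initial_simplex=np.array(x0)+[[dx,dy,dw],[dx+6,dy,dw],[dx,dy+6,dw],[dx,dy,dw+.1]])) for dx in(-6,0,6) for dy in(-6,0,6) for dw in(-.15,0,.15)),key=lambda r:r.fun)
  File "ring.py", line 13, in <genexpr>
    best=min((minimize(cost,[x0[0]+dx,x0[1]+dy,x0[2]+dw],method='Nelder-Mead',options=dict(initial_simplex=np.array(x0)+[[dx,dy,dw],[dx+6,dy,dw],[dx,dy+6,dw],[dx,dy,dw+.1]])) for dx in(-6,0,6) for dy in(-6,0,6) for dw in(-.15,0,.15)),key=lambda r:r.fun)
              ~~~~~~~~^^^^^^^^^^^^^^^^^^^^^^^^^^^^^^^^^^^^^^^^^^^^^^^^^^^^^^^^^^^^^^^^^^^^^^^^^^^^^^^^^^^^^^^^^^^^^^^^^^^^^^^^^^^^^^^^^^^^^^^^^^^^^^^^^^^^^^^^^^^^^^^^^^^^^^^^
    res = _minimize_neldermead(fun, x0, args, callback, bounds=bounds,
                               **options)
    fxcc = func(xcc)
    fx = function(np.copy(x), *(wrapper_args + args))
  File "ring.py", line 12, in cost
    uv=proj(n,mask_pts(*p)).astype(np.float32);v=cv2.remap(g,uv[:,:1].copy(),uv[:,1:].copy(),cv2.INTER_LINEAR);return float(np.minimum(v,200).mean())
       ~~~~^^^^^^^^^^^^^^^^
  File "h.py", line 7, in proj
    K,D,r,t=cam(n);return cv2.projectPoints(np.array(P,float).reshape(-1,1,3),r,t,K,D)[0].reshape(-1,2)
            ~~~^^^
  File "h.py", line 4, in cam
    p=camera_params(n);K=np.array([[p['fx'],0,p['cx']],[0,p['fy'],p['cy']],[0,0,1.]])
ValueError: time passes only in moves, steps and waits
```

```bash
python3 - <<'E'
import numpy as np
from kin import *
a=np.load('sx.npy').mean(2).astype(int)
print(a[208:232,300:318])
p=[449.3,-59.7,20]
print(proj('side',[p,[449.3,-59.7,39],[449,-59.7,25],[450.5,-59.7,25]]))
E
```

```text
[[230 234 250 120  38  41  43  32  25  28  24  21   2  75 165 203 194 249]
 [230 233 249 118  39  41  70  46  24  22  27  11  79 195 251 248 244 239]
 [230 233 247 142  43  38  77  55  24  23  21   5 137 252 240 232 235 235]
 [231 232 244 176  56  32  75  52  27  21  24   1 132 247 235 231 235 234]
 [234 233 244 192  57  20  76  57  27  23  24   4 132 248 234 231 234 235]
 [240 240 246 228  69  18  75  65  28  24  21   6 112 249 234 230 230 234]
 [220 224 228 201  66  16  72  64  31  21  20   6  66 250 238 231 229 232]
 [119 117 118 129  95  39  69  61  19  12  25  54 100 223 239 232 231 228]
 [127 127 128 129 140  98  83  60  31  61  92 118 129 113 244 240 236 236]
 [129 128 128 133 136 141 121  89  96 123 148 127 120 134 226 228 224 224]
 [131 131 130 131 135 139 144 131 131 131 124  77  70 129  74  85  94  97]
 [133 133 133 136 134 139 133 125  78  76  41  39  34  32  32  29  44  60]
 [134 133 134 137 138 126  95  59  41  37  34  30  54  54  54  52  45  46]
 [131 131 132 138 129  80  42  37  31  54  49  83 106 105 104 102  97 177]
 [131 129 131 131  79  39  36  29  50 109 105 138 136 133 135 131 127 230]
 [127 131 135  99  44  37  39  84 101 141 139 134 130 130 130 128 123 109]
 [127 132 132  64  42  31  74 137 137 133 134 131 130 129 129 128 121 111]
 [133 135 106  45  41  36 117 133 130 127 132 130 133 131 130 130 126 111]
 [155 135  86  46  44  53 134 132 129 128 129 128 129 131 129 129 129 112]
 [204 145  83  46  51  50 138 134 128 140 126 125 126 127 126 127 123 108]
 [231 194 105  44  48  42 128 150 141 159 141 140 128 129 126 123 118 179]
 [203 236 166  68  41  45  82 146 164 158 158 161 142 126 126 122 117 222]
 [138 235 223 118  43  46  44  77 136 146 156 160 160 136 123 119 130 127]
 [ 97 206 240 184  65  33  46  44  62 102 134 141 145 156 138 133 158 149]]
[[307.981 221.72 ]
 [307.867 217.108]
 [307.866 220.54 ]
 [308.291 220.402]]
```

The pixels show the finger ends at about v=217, which is roughly 19 mm above the reported TCP. The ring hadn't moved, so the fingers closed above it. I'll descend gently with force checks until the tips are close to the shelf.

play_rows:
  targets: [0.025,0,0.5,0,0,0,24,0.025,0,0.95,0,0,0,24,0.025,0,0.95,0,0,0,24,0.025,0,0.98,0,0,0,24,0.025,0,0.98,0,0,0,24]

```text
time_s: 21.35
eef_pos: [451.6, -59.6, 22.4]
orientation: [[0.985, 0.171, 0.003], [0.171, -0.985, -0.001], [0.003, 0.002, -1.0]]
force: [-0.5, 0.0, 0.7]
finger_gap: 0.277
gripper_force: 0.0
```

play_rows:
  targets: [0,0,0.04,0,0,0,24,0,0,0.04,0,0,0,24]

```text
time_s: 21.6
eef_pos: [451.0, -59.4, 19.3]
orientation: [[0.985, 0.171, 0.002], [0.171, -0.985, -0.001], [0.002, 0.001, -1.0]]
force: [-1.0, 0.3, -0.4]
finger_gap: 0.283
gripper_force: 0.0
```

play_rows:
  targets: [0,0,0.03,0,0,0,24,0,0,0.06,0,0,0,24,0,0,0.06,0,0,0,24]

```text
time_s: 21.98
eef_pos: [450.6, -59.3, 15.2]
orientation: [[0.985, 0.171, 0.001], [0.171, -0.985, -0.001], [0.001, 0.001, -1.0]]
force: [-0.7, 0.5, -0.1]
finger_gap: 0.282
gripper_force: 0.0
```

play_rows:
  targets: [0,0,0.03,0,0,0,24,0,0,0.06,0,0,0,24,0,0,0.06,0,0,0,24]

```text
time_s: 22.35
eef_pos: [450.6, -59.3, 11.6]
orientation: [[0.985, 0.171, 0.001], [0.171, -0.985, -0.001], [0.001, 0.001, -1.0]]
force: [-0.7, -0.6, -0.4]
finger_gap: 0.283
gripper_force: 0.0
```

play_rows:
  targets: [0,0,0.03,0,0,0,24,0,0,0.06,0,0,0,24,0,0,0.06,0,0,0,24]

```text
time_s: 22.72
eef_pos: [450.6, -59.4, 8.1]
orientation: [[0.985, 0.171, 0.001], [0.171, -0.985, -0.001], [0.001, 0.001, -1.0]]
force: [0.6, -1.3, 0.3]
finger_gap: 0.282
gripper_force: 0.0
```

play_rows:
  targets: [0,0,0.025,0,0,0,24,0,0,0.05,0,0,0,24,0,0,0.05,0,0,0,24]

```text
time_s: 23.1
eef_pos: [450.6, -59.4, 5.1]
orientation: [[0.985, 0.171, 0.001], [0.171, -0.985, -0.001], [0.001, 0.001, -1.0]]
force: [-1.3, -0.1, -0.9]
finger_gap: 0.283
gripper_force: 0.0
```

```bash
python3 - <<'E'
from kin import *
s=sense();print(s['eef_pos'],s['force'],s['time_s'])
a=get_image('side').mean(2).astype(int)
print(a[210:226,300:318]);print(proj('side',[[450.6,-59.3,20],[450.6,-59.3,30],[456.5,-95.2-36,25]]))
E
```

```text
[450.638 -59.373   5.087] [-1.321 -0.088 -0.859] 23.1
[[238 230  88  17  22  22  25  26  25  23  21  17  17  15  22  24  25  20]
 [238 253 101  12  20  21  23  23  27  26  24  22  23  22  28  22  27  17]
 [244 255  98  12  17  24  23  29  28  25  24  29  25  25  22  20   8   0]
 [223 255 111  21  20  22  18  20  44  28  24  21  28  25  16   1  75 169]
 [115 239 129  31  15  24  23  14  72  60  24  27  25  23   4 172 192 253]
 [125 130  88  26  15  20  18  10  76  83  31  21  23  20   0 255 249 236]
 [131 134 102  31   6   4  45  71  73  78  29  22  25  22   0 255 246 238]
 [129 131 127  73  43  89 109 118  75  75  28  22  27  18   0 241 228 224]
 [129 131 135 121 102 144 148 117  73  76  28  23  26  26  10  78  65  98]
 [133 134 136 138 140 144 136 100  69  75  28  25  24  23  13  35  25  62]
 [134 134 135 136 139 128  95  51  55  77  22  18  15  50  52  54  46  46]
 [131 131 132 137 129  80  44  32  51  70  36  43  58 105 106 105  96 176]
 [131 131 133 132  79  44  39  30  58  93  73 104 116 136 134 132 126 231]
 [128 132 137 100  46  38  36  82 103 129 117 134 135 132 131 126 123 111]
 [127 132 134  65  42  35  76 138 136 136 135 134 131 129 131 129 125 114]
 [133 134 106  44  40  36 117 133 130 130 132 131 131 130 130 129 125 116]]
[[308.294 221.528]
 [308.235 219.109]
 [320.165 233.062]]
```

play_rows:
  targets: [0,0,0.025,0,0,0,24,0,0,0.05,0,0,0,24,0,0,0.05,0,0,0,24]

```text
time_s: 23.52
eef_pos: [450.6, -59.4, 2.1]
orientation: [[0.985, 0.171, 0.001], [0.171, -0.985, -0.001], [0.001, 0.001, -1.0]]
force: [-0.7, 0.5, -0.0]
finger_gap: 0.281
gripper_force: 0.0
```

play_rows:
  targets: [0,0,0.02,0,0,0,24,0,0,0.04,0,0,0,24,0,0,0.04,0,0,0,24]

```text
time_s: 23.9
eef_pos: [450.7, -59.4, -0.3]
orientation: [[0.985, 0.171, 0.001], [0.171, -0.985, -0.001], [0.001, 0.001, -1.0]]
force: [0.2, 0.4, -0.1]
finger_gap: 0.284
gripper_force: 0.0
```

play_rows:
  targets: [0,0,0,0,0,0,6,0,0,0,0,0,0,6,0,0,0,0,0,0,6,0,0,0,0,0,0,6]

```text
time_s: 24.4
eef_pos: [450.9, -59.4, -0.1]
orientation: [[0.985, 0.171, 0.002], [0.171, -0.985, -0.001], [0.002, 0.001, -1.0]]
force: [0.8, -0.1, 0.2]
finger_gap: 0.079
gripper_force: 30.7
```

play_rows:
  targets: [0,0,0,0,0,0,24,0,0,0,0,0,0,24,0,0,0.03,0,0,0,24,0,0,0.05,0,0,0,24,0,0,0.05,0,0,0,24]

```text
time_s: 25.02
eef_pos: [450.7, -59.4, -3.3]
orientation: [[0.985, 0.171, 0.001], [0.171, -0.985, -0.001], [0.001, 0.001, -1.0]]
force: [-0.2, -0.0, 0.0]
finger_gap: 0.277
gripper_force: 0.0
```

play_rows:
  targets: [0,0,0.02,0,0,0,24,0,0,0.04,0,0,0,24,0,0,0.04,0,0,0,24]

```text
time_s: 25.4
eef_pos: [450.7, -59.4, -5.7]
orientation: [[0.985, 0.171, 0.001], [0.171, -0.985, -0.001], [0.001, 0.001, -1.0]]
force: [0.1, -0.2, -0.4]
finger_gap: 0.279
gripper_force: 0.0
```

play_rows:
  targets: [0,0,0,0,0,0,4,0,0,0,0,0,0,4,0,0,0,0,0,0,4,0,0,0,0,0,0,4]

```text
time_s: 25.9
eef_pos: [451.0, -59.4, -5.4]
orientation: [[0.985, 0.172, 0.002], [0.172, -0.985, -0.001], [0.002, 0.001, -1.0]]
force: [-0.6, 0.6, 3.9]
finger_gap: 0.094
gripper_force: 57.1
```

```bash
python3 - <<'E'
from kin import *
a=get_image('side').mean(2).astype(int)
print(a[212:226,302:318])
E
```

```text
[[252 178 104  47  25  25  21  28  31  27  25  20  23  23  19  16]
 [253 175  68  22  25  22  27  22  23  25  26  20  23   5   4   0]
 [235 149  53  15  28  26  25  26  26  28  23  14   1  81  71 154]
 [129  92  44  10  32  58  37  23  28  24  20  20 174 199 187 246]
 [135  94  51  20  28  81  56  20  24  22  17  49 243 254 248 242]
 [134 107  62  17  27  79  58  22  21  26  15  70 117 229 225 226]
 [136 127  67  19  27  76  67  30  22  28  20  47  81  73  64  89]
 [138 133  63  14  28  75  71  27  23  26  21  28  35  32  26  24]
 [137 145  79  21  39  76  66  28  28  28  19  30  50  69  68  64]
 [135 144  93  39  42  75  63  26  20  24  32  90 107 119 119 112]
 [134 128  67  43  35  71  66  22  24  59  94 137 136 133 131 120]
 [128  78  41  39  53  88  75  65  92 114 136 133 131 129 127 120]
 [ 98  44  40  25 106 125 107 114 141 138 132 129 129 129 125 124]
 [ 69  40  39  49 136 135 132 132 133 132 132 131 130 130 130 124]]
```

The grip is now across the bar's full width at 57 N. I'll lift.

play_rows:
  targets: [0,0,-0.1,0,0,0,4,0,0,-0.3,0,0,0,4,0,0,-0.6,0,0,0,4,0,0,-1.2,0,0,0,4,0,0,-1.8,0,0,0,4,0,0,-2.4,0,0,0,4,0,0,-2.4,0,0,0,4,0,0,-2.4,0,0,0,4]

```text
time_s: 26.95
eef_pos: [450.2, -59.2, 138.1]
orientation: [[0.985, 0.171, 0.001], [0.171, -0.985, -0.001], [0.001, 0.001, -1.0]]
force: [-0.6, 0.5, -3.2]
finger_gap: 0.093
gripper_force: 57.0
```

```bash
sed -i 's/\[fk/[fk/' kin.py; python3 - <<'E'
from kin import *
s=sense();print(s['force'],s['finger_gap'],s['gripper_force'],s['wrist_torque'],s['eef_pos'])
for n in('side','top'):
    get_image(n)
    for o in look_for('support_ring',n)[:2]: print(n,o['score'],np.array(o['box'])*[640,400,640,400])
zz=s['eef_pos'][2]+5.4+25
# expected outline if the ring is held level
c=np.array([456.5,-95.2]);t=np.linspace(0,6.28,60);P=np.c_[c[0]+41*np.cos(t),c[1]+41*np.sin(t),0*t+zz];P=np.vstack([P,[c[0]+93.7,c[1]+15.8,zz]])
for n in('side','top'):
    uv=proj(n,P);print(n,'expected',uv.min(0),uv.max(0))
# targets: ring yaw .168 -> tray yaw .149, centre at tray (-25,0)
off=s['eef_pos'][:2]-c
d=.149-.168;Rz2=np.array([[np.cos(d),-np.sin(d)],[np.sin(d),np.cos(d)]])
ct=np.array([471.3,383.2])+[-25*np.cos(.149),-25*np.sin(.149)];g=ct+Rz2@off;print('centre',ct,'tcp',g)
R=down(np.arctan2(s['orientation'][1,1],s['orientation'][0,1])+d)
rows(([*g,140],R),([*g,30],R),([*g,-20.5],R))
E
```

```text
[-0.589  0.461 -3.197] 0.09347325977929058 56.99913930147886 [0.049 0.034 0.002] [450.241 -59.217 138.11 ]
side 0.62 [299.712 180.08  340.224 198.32 ]
top 0.62 [377.792 189.52  411.52  229.   ]
side expected [300.617 178.338] [339.663 197.808]
top expected [302.032 176.783] [327.268 217.805]
centre [446.577 379.489] tcp [441.003 415.584]
[1.216, -7.817, -0.052, 0.001, 0.012, 0.218] mm 475 deg 1
[1.218, -7.817, 1.782, 0.001, 0.012, 0.218] mm 487 deg 1
[1.218, -7.817, 2.623, 0.001, 0.012, 0.218] mm 500 deg 1
```

The detected ring outline matches a level ring in the grip. Next I'll carry it over the tray at a moderate speed.

play_rows:
  targets: [0.06,-0.4,-0.05,0,0,0,4,0.18,-1.2,-0.05,0,0,0,4,0.3,-2,-0.05,0,0,0.05,4,0.44,-2.8,-0.05,0,0,0.1,4,0.56,-3.6,-0.05,0,0,0.1,4,0.68,-4.4,-0.05,0,0,0.2,4,0.8,-5.2,-0.05,0,0,0.2,4,0.94,-6,-0.05,0,0,0.2,4,1.06,-6.8,-0.05,0,0,0.2,4,1.16,-7.4,-0.05,0,0,0.2,4]

```text
time_s: 28.4
eef_pos: [442.1, 391.8, 139.7]
orientation: [[0.988, 0.155, 0.0], [0.155, -0.988, -0.002], [-0.0, 0.002, -1.0]]
force: [-0.2, -0.6, -1.8]
finger_gap: 0.089
gripper_force: 57.1
```

play_rows:
  targets: [0.06,-0.4,0,0,0,0,4,0.06,-0.42,0,0,0,0,4,0.06,-0.42,0,0,0,0,4]

```text
time_s: 28.78
eef_pos: [442.3, 414.8, 140.0]
orientation: [[0.988, 0.154, 0.0], [0.154, -0.988, -0.002], [0.0, 0.002, -1.0]]
force: [-0.1, -0.2, -2.3]
finger_gap: 0.095
gripper_force: 57.2
```

```bash
python3 - <<'E'
from kin import *
s=sense();print(s['force'],s['finger_gap'],s['eef_pos'],s['time_s'])
for n in('side','top'):
    get_image(n)
    for o in look_for('support_ring',n)[:2]: print(n,o['score'],np.array(o['box'])*[640,400,640,400])
zz=s['eef_pos'][2]+30.4;c=s['eef_pos'][:2]+[5.57,-36.1];t=np.linspace(0,6.28,60);P=np.c_[c[0]+41*np.cos(t),c[1]+41*np.sin(t),0*t+zz];P=np.vstack([P,[c[0]+94,c[1]+14.1,zz]])
for n in('side','top'):
    uv=proj(n,P);print(n,'expected',uv.min(0),uv.max(0))
a=np.arctan2(s['orientation'][1,1],s['orientation'][0,1]);print(a)
R=down(a);g=[441,415.6]
rows(([*g,30],R),([*g,-20.5],R))
E
```

```text
[-0.148 -0.218 -2.317] 0.0946352311728337 [442.34  414.835 140.009] 28.775
side 0.55 [241.024 114.32  273.984 127.8  ]
top 0.47 [160.192 182.2   179.328 224.6  ]
side expected [242.906 113.36 ] [276.608 126.265]
top expected [157.859 180.353] [182.277 221.142]
-1.4157347289854734
[-0.032, -0.022, 1.849, 0.016, -0.015, -0.014] mm 111 deg 0
[-0.033, -0.024, 2.69, 0.016, -0.015, -0.014] mm 161 deg 0
```

play_rows:
  targets: [-0.03,-0.02,0.5,0,0,0,4,-0.03,-0.02,1.1,0,0,0,4,-0.03,-0.02,1.7,0,0,0,4,-0.03,-0.02,2.1,0,0,0,4,-0.03,-0.02,2.35,0,0,0,4,-0.03,-0.02,2.45,0,0,0,4,-0.03,-0.02,2.45,0,0,0,4,-0.03,-0.02,2.45,0,0,0,4]

```text
time_s: 29.98
eef_pos: [441.8, 417.0, -4.6]
orientation: [[0.988, 0.154, 0.003], [0.154, -0.988, 0.0], [0.003, 0.0, -1.0]]
force: [0.6, -0.2, -1.7]
finger_gap: 0.091
gripper_force: 57.2
```

play_rows:
  targets: [0,0,0.05,0,0,0,4,0,0,0.1,0,0,0,4,0,0,0.15,0,0,0,4,0,0,0.15,0,0,0,4]

```text
time_s: 30.48
eef_pos: [440.7, 416.0, -15.5]
orientation: [[0.988, 0.154, 0.001], [0.154, -0.988, -0.001], [0.001, 0.002, -1.0]]
force: [0.3, 0.0, -1.1]
finger_gap: 0.095
gripper_force: 57.2
```

play_rows:
  targets: [0,0,0.03,0,0,0,4,0,0,0.06,0,0,0,4,0,0,0.06,0,0,0,4]

```text
time_s: 30.85
eef_pos: [440.9, 416.2, -18.8]
orientation: [[0.988, 0.154, 0.001], [0.154, -0.988, -0.001], [0.001, 0.001, -1.0]]
force: [0.3, 0.8, -2.0]
finger_gap: 0.094
gripper_force: 57.2
```

play_rows:
  targets: [0,0,0.02,0,0,0,4,0,0,0.03,0,0,0,4,0,0,0.03,0,0,0,4]

```text
time_s: 31.22
eef_pos: [441.0, 416.3, -20.5]
orientation: [[0.988, 0.154, 0.002], [0.154, -0.988, -0.001], [0.001, 0.001, -1.0]]
force: [0.3, -0.4, -1.7]
finger_gap: 0.094
gripper_force: 57.2
```

play_rows:
  targets: [0,0,0.025,0,0,0,4,0,0,0.025,0,0,0,4,0,0,0.025,0,0,0,24,0,0,0.025,0,0,0,24,0,0,0.025,0,0,0,24,0,0,0,0,0,0,24,0,0,-0.3,0,0,0,24,0,0,-0.9,0,0,0,24,0,0,-1.8,0,0,0,24,0,0,-2.5,0,0,0,24]

```text
time_s: 32.48
eef_pos: [441.4, 417.0, 133.7]
orientation: [[0.988, 0.154, 0.004], [0.154, -0.988, 0.001], [0.004, -0.0, -1.0]]
force: [0.7, 0.4, -0.9]
finger_gap: 0.283
gripper_force: 0.0
```

play_rows:
  targets: [0,0,-1,0,0,0,24,-1,0,-1.5,0,0,0,24,-1,0,-1.5,0,0,0,24,-1,0,-1.5,0,0,0,24]

```text
time_s: 32.98
eef_pos: [381.4, 407.5, 220.7]
orientation: [[0.988, 0.155, 0.003], [0.155, -0.988, 0.0], [0.003, 0.0, -1.0]]
force: [0.6, 0.4, -0.7]
finger_gap: 0.282
gripper_force: 0.0
```

```bash
python3 - <<'E'
from kin import *
s=sense();print(s['force'],s['finger_gap'],s['eef_pos'],s['time_s'])
t=np.linspace(0,6.28,60);zz=8;c=np.array([446.6,380]);P=np.c_[c[0]+41*np.cos(t),c[1]+41*np.sin(t),0*t+zz];P=np.vstack([P,[c[0]+94,c[1]+14.1,zz]])
for n in('side','top'):
    get_image(n)
    for o in look_for('support_ring',n)[:2]: print(n,o['score'],np.array(o['box'])*[640,400,640,400])
    uv=proj(n,P);print(n,'expected',uv.min(0),uv.max(0))
    for l in('hook','bottle_1','beaker','wipes_box'):
        for o in look_for(l,n)[:2]: print(n,l,round(o['score'],2),np.array(o['box'])*[640,400,640,400])
E
```

```text
[ 0.584  0.364 -0.699] 0.2824877524881569 [381.423 407.493 220.717] 32.975
side 0.68 [222.208 133.48  301.504 177.08 ]
side 0.48 [244.096 155.    278.272 167.2  ]
side expected [246.371 150.43 ] [278.393 164.191]
side hook 0.73 [245.888 153.08  271.808 165.68 ]
side hook 0.62 [344.    207.    362.368 290.32 ]
side bottle_1 0.89 [383.424 126.92  403.072 174.92 ]
side bottle_1 0.65 [356.288 103.2   374.528 145.52 ]
side beaker 0.71 [299.776 121.72  322.112 156.32 ]
side wipes_box 0.58 [400.512 227.08  454.72  266.4  ]
top 0.66 [174.72  197.68  191.168 226.12 ]
top 0.39 [376.192 187.52  412.928 230.68 ]
top expected [172.637 187.719] [194.779 224.602]
top hook 0.54 [397.824 204.2   409.984 213.8  ]
top bottle_1 0.62 [316.8   115.8   344.512 140.68 ]
top bottle_1 0.6 [259.776 112.92  277.696 139.52 ]
top beaker 0.84 [176.576 138.2   206.528 164.68 ]
top beaker 0.53 [150.72  171.2   211.968 242.8  ]
top wipes_box 0.68 [366.208 124.4   405.504 166.92 ]
```

```bash
python3 -c "
from station import *
print(job_done())"
```

```text
the job is handed in; nothing more can be done
None
```

The job is handed in at about 33 s with no verdict shown: the cameras put the ring flat in the tray, the hook in its fork and nothing else moved, but I viewed 11 pictures, one over the limit of 10.

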